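Unload a tube rack from a latched transport case

ROBOT

A 6-joint arm with a two-finger parallel gripper is mounted at the origin on the work surface. World frame = base frame: x ahead of the robot, y to its left, z up, the work surface at z = 0. Lengths are in m, angles in degrees, forces in N, time in s.
With the tool pointing down it reaches from about 0.35 to 0.925 m from the base axis. Payload 6.4 kg.
Tool frame: the origin (TCP) lies between the finger pads; the fingertips stand 17 mm ahead of it and the grasp point (between the pads) lies 2 mm behind it; z points along the fingers, y is the direction in which the jaws open and shut (so a half turn about z gives the same grasp; the last joint's range is limited). The gripper opens to 85 mm and grips with 20 to 120 N. Pads are 22 mm wide; open, the fingers measure 114 mm over their backs; the gripper's body (76 mm by 85 mm) begins 54 mm behind the grasp point. The pads swing forward as they close: fully open they stand 13 mm farther back than shut.
Start: joints at [63.192, 14.043, 89.255, -0, 76.702, -9.975], TCP at [0.188, 0.622, 0.248] pointing down, gripper open.
Joint ranges: [-179.41, 179.41], [-58.25, 129.5], [7.25, 145.43], [-54.29, 234.29], [11.92, 165.04], [-157.13, 157.13]. Speed limits (degrees/s): [147.25, 147.25, 180, 180, 180, 180].

INTERFACE

Orientations are given as [roll, pitch, yaw] about the fixed x, y, z axes, in that order (R = Rz(yaw) Ry(pitch) Rx(roll)).
In Python, from workcell import bot, read_camera, order gives the robot as it stands.
- The arm moves only by the tool servo_tool, never from a script. Its argument "rows" is a list of rows, each an object of numbers: "tx", "ty", "tz": the shift along the tool's x, y, z in m; "wx", "wy", "wz": the turn, a rotation vector about the tool's x, y, z in degrees. In form: [{"tx": .., "ty": .., "tz": .., "wx": .., "wy": .., "wz": ..}, ...]. A call has 1 to 5 rows; each row is the pose to reach, as a shift and turn from the pose measured when the call began, along the tool's axes at that moment; what a row does not reach only later rows make up. A row lasts 1/10 s, in which the tool goes at most 50 mm and 8.59 degrees, less where a joint would pass 70% of its speed; a pose out of reach is approached as far as the arm can. A call with a gripper value outside its range is refused whole. "gripper" is the opening, from -1 (shut) to 1 (fully open), set as the call begins (left out, the last holds). The fingers move at their own pace and stop on an object; "grip_force" is the grip in N (left out, the last holds). Time passes only in rows, so rows that repeat a pose let the fingers close. It gives the time, the measured TCP pose, the force and the opening at its end, in the units of the state.
- bot.observe(): the state, without advancing time (a new reading comes with each control period).
- read_camera(name): name is "scene" or "top" or "wrist"; returns a dict with "img" (420x560x3 uint8, red, green, blue), "intrinsics" (3x3 intrinsics, pixels), "world_to_cam" (4x4, takes a point from world to camera coordinates). Camera axes: x right, y up, looking along -z (the intrinsics and any distortion apply to the point x, -y, -z); pixel columns grow to the right and rows downward; lengths in m; the calibration is good to about 2 mm. A picture is of the moment at which its call begins. There is no depth.
- order.job_done(): hands the job in, once; it reports no verdict.
The state is a dict: "time": time; "joints": joint angles; "qd": joint speeds; "joint_torque": joint torques, N m; "tool_pos": TCP position; "ee_rot": TCP orientation; "wrist_force": force on the tool from outside, world axes, zero at the start; "wrist_torque": the same for the moment, N m; "grip_width": finger opening in m.
Only numpy, scipy, OpenCV 4.12 (cv2) and the standard library are available. Lean on these libraries where they do the work, as an engineer would, in place of code of your own. Each camera call takes 0.05 s, during which the arm holds its last target.

TASK

Flip open the toggle latch on the grey transport case, raise the lid until its side stay locks and the lid stands up by itself, then lift the tube rack out and stand it upright in the shallow metal tray. Finally push the knee of the stay backwards so that it folds, and let the lid come down fully shut; leave the latch undone. Do not shift the cold brick, the tip box or the spray bottle.

Things in the scene. Friction and masses are not known exactly. Their poses are not given: they have to be found in the camera images.
- case: Grey transport case, fixed, 220 (x) x 280 (y), rim 110 high, walls 6, shut lid's top at 155. Origin: centre of underside; x to the hinge side, away from the robot, y left, z up. In its frame: hinge axis along y at x 110, z 110; latch in front at y 80; stay on the right at y -156. In the right half the rack stands on a cradle sloping 25 degrees down to the front, with a 16 lip at its foot.
- lid (a joint): Lid angle: 0 shut, grows as its front rises; about 1.135 standing on the locked stay (1.15 is the most), leaning over the case. Lid 220 x 280 x 45, 0.7 kg, damped. Let go below about 1.06 it falls shut; above that (raise it to 1.1 or more) the stay springs into its lock.
- lid_grip (a point): Middle of the steel carrying handle on the lid: a round bar 14 thick, 120 long along the case's y, its middle 45 above the lid's top. With the lid shut it is at x -30, y 0, z 200 in the case frame (140 in front of the hinge axis and 90 above it); it turns with the lid.
- latch (a joint): Lever of the over-centre latch, pivoted on the lid's front: 0 latched (lever straight up), grows as its top is pulled towards the robot and down; 2.6 open (hangs down and out). Up to 0.6 its spring pulls it shut (3 to 4 N at the tip), beyond 0.6 it snaps open. Latched, its wire bail under the case's keeper holds the lid down.
- latch_tip (a point): Top end of the latch lever, a steel strip 22 wide (30 in its top 22 mm), 8 to 10 thick, 93 long from its pivot. Latched it is at x -126, y 80, z 223 in the case frame and the lever stands 68 above the lid's top, just in front of the lid; the space behind it, above the lid, is free for 80 mm.
- stay_knee (a joint): Knee of the folding stay: 0 folded (lid shut), grows as it straightens, 2.60 straight, 2.85 locked (just past straight, knee to the front). Pushed back below about 1.9 it goes on folding and the lid comes down by itself in about a second.
- knee_knob (a point): On the axis of the knee's knob: a round steel pin 16 thick standing 76 out to the right of the stay, its last 16 a black grip 22 thick; this point is 60 out, where the grip begins. Lid locked up: at x 19, y -216, z 170 in the case frame. Push it about 50 mm to the case's rear and a little down (some 2 to 4 N) to fold the stay; the lid then falls beside it.
- rack: White tube rack, 85 (x) x 115 (y), 70 high over the caps of its eight fixed tubes, 108 to the top of its handle; about 0.35 kg, loose. Origin: centre of its underside; z along its height. At the start it leans with the cradle, its z axis tilted 25 degrees from vertical towards the case's front.
- rack_grip (a point): Middle of the rack's handle, 97 above its underside: a flat bar 12 thick (rack x), 100 long (rack y), 22 high, open between its end posts for 80 mm.
- tray: Shallow open aluminium tray, fixed, 150 (x) x 180 (y) x 16 high, walls and floor 4 thick. Origin: centre of its underside. It and the tip box swap places between runs.
- brick: White cold brick 120 x 85 x 35 lying in the left half of the case, loose. Origin: centre of its underside.
- tipbox: Box of pipette tips, 85 x 125 x 61, a grey box with rows of white tips standing in its top, loose, on the right of the table. Origin: centre of its underside.
- spray: White spray bottle, 72 in diameter, 200 high, loose, left of the case. Origin: centre of its underside.
There are look-alikes about, which are no part of the job. Several things have the shape of the tray; the one meant has the colours described above.

How it is judged:
By the outcome, as a careful person would: the job done as asked, in the order asked, and still so for the second after the job is handed in, with the robot touching nothing.
It also fails if it takes over 72 s, if anything falls off the work surface, if the arm or the gripper's body presses on something with over 40 N, if the wrist force passes 120 N, or if a joint passes its speed limit or range.

## Working session

There is one attempt and no reset: what is moved stays moved. The work goes in short steps, Python scripts to look and compute and a tool call to move; the robot and the scene stay as the last step left them, time stands still between calls to the robot, and variables do not carry over. Pictures are saved under pics/ and viewed, and the job is handed in when it is done.

Besides the shell and the picture viewer there is one more tool, called as a command line: name --argument value ..., lists and objects as JSON in quotes. servo_tool: Moves the arm, as the interface text tells. Its arguments: {"type":"object","properties":{"rows":{"type":"array"},"gripper":{"type":"number"},"grip_force":{"type":"number"}},"required":["rows"]}

```bash
ls; mkdir -p pics; python3 - <<'E'
from workcell import bot, read_camera
import cv2,pickle
print(bot.observe())
d={}
for n in("scene","top","wrist"):
    c=read_camera(n);d[n]=c
    cv2.imwrite(f"pics/{n}0.png",c["img"][:,:,::-1])
    print(n,c["intrinsics"],c["world_to_cam"],[k for k in c])
pickle.dump(d,open("c0.pkl","wb"))
E
```

```text
pics
{'time': 0.0, 'joints': array([ 6.31911523e+01,  1.40850765e+01,  8.93265226e+01, -2.16605651e-05,
        7.67015132e+01, -9.97481208e+00]), 'qd': array([-0.1364871 , -0.00402309,  0.09495329, -0.059575  ,  0.08092276,
        0.03122627]), 'joint_torque': array([ 1.40789922e-03, -4.29500484e+01, -3.26131546e+01, -3.08693734e-05,
        5.31254715e-03, -6.49149598e-06]), 'tool_pos': array([0.18798514, 0.62166328, 0.24715448]), 'ee_rot': array([-1.79888594e+02, -1.95720071e-02,  1.63165950e+02]), 'wrist_force': array([ 0.85212181,  0.27936654, -0.39487758]), 'wrist_torque': array([ 0.0496893 , -0.02843198, -0.01467744]), 'grip_width': 0.08544277478676211}
scene [[423.34399637   0.         279.59534013]
 [  0.         423.34399637 208.82542053]
 [  0.           0.           1.        ]] [[-0.30426749  0.95253693  0.00973136  0.082666  ]
 [-0.838913   -0.27278432  0.47097101  0.33204362]
 [ 0.45127183  0.13513741  0.88209501 -1.36516231]
 [ 0.          0.          0.          1.        ]] ['img', 'intrinsics', 'world_to_cam']
top [[541.32881515   0.         285.36097986]
 [  0.         541.32881515 210.07463315]
 [  0.           0.           1.        ]] [[-0.00875879 -0.99982398  0.01659202  0.04412193]
 [ 0.98700663 -0.00598188  0.16056817 -0.46188487]
 [-0.16044066  0.01778282  0.98688529 -1.34757979]
 [ 0.          0.          0.          1.        ]] ['img', 'intrinsics', 'world_to_cam']
wrist [[307.46352611   0.         284.33832271]
 [  0.         307.46352611 214.39362301]
 [  0.           0.           1.        ]] [[ 0.29045671  0.95688643 -0.00180392 -0.64854954]
 [-0.91195748  0.27624694 -0.30334993  0.03915064]
 [-0.28977311  0.08975512  0.95287752 -0.37911008]
 [ 0.          0.          0.          1.        ]] ['img', 'intrinsics', 'world_to_cam']
```

View pics/scene0.png

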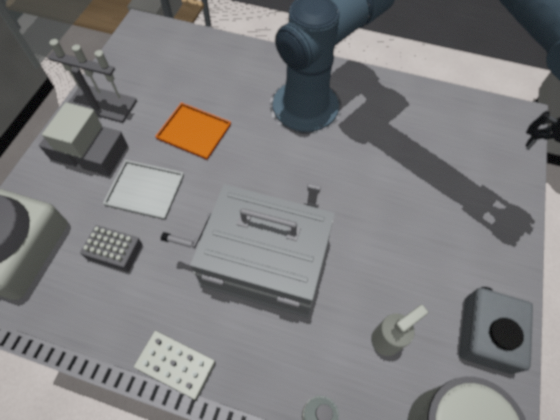

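View pics/top0.png

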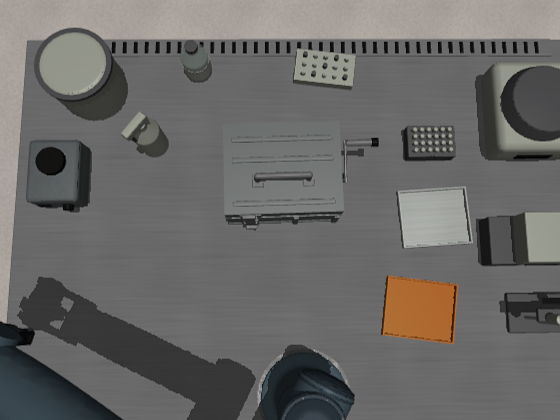

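View pics/wrist0.png

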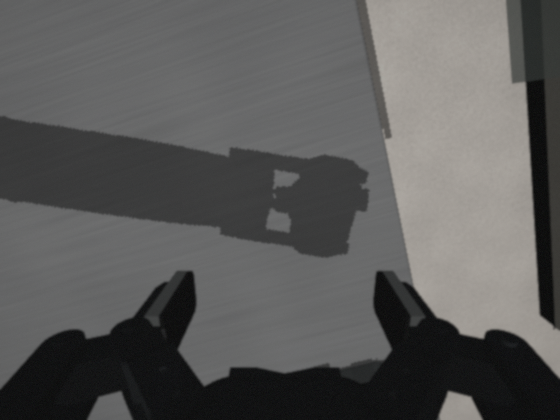

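Scene view: the case sits at about (265,245), the latch tip at (313,188), the stay knob at (165,237), the silver tray at (145,188) and the tip box at (110,245). Top view: the case spans (222–345,122–225), the tray is centred near (434,217), and orange is the look-alike. Next I'll zoom in for exact points.

```bash
cat > h.py <<'E'
import numpy as np,cv2,pickle
from scipy.spatial.transform import Rotation as R
def ray(c,u,v):
    K=c["intrinsics"];T=c["world_to_cam"]
    d=np.linalg.inv(K)@[u,v,1]; d=np.array([d[0],-d[1],-d[2]])
    return -T[:3,:3].T@T[:3,3], T[:3,:3].T@d
def onz(c,u,v,z):
    o,d=ray(c,u,v); return o+d*(z-o[2])/d[2]
def tri(l):
    A=0;b=0
    for c,u,v in l:
        o,d=ray(c,u,v); d=d/np.linalg.norm(d);P=np.eye(3)-np.outer(d,d);A=A+P;b=b+P@o
    x=np.linalg.solve(A,b)
    return x,[np.linalg.norm((np.eye(3)-np.outer(d/np.linalg.norm(d),d/np.linalg.norm(d)))@(x-o)) for o,d in[ray(*k) for k in l]]
def proj(c,p):
    T=c["world_to_cam"];q=T[:3,:3]@np.asarray(p)+T[:3,3];q=c["intrinsics"]@[q[0],-q[1],-q[2]];return q[:2]/q[2]
E
python3 - <<'E'
from h import *
d=pickle.load(open("c0.pkl","rb"))
def crop(n,x,y,w,h,f,o):
    im=d[n]["img"][y:y+h,x:x+w,::-1]; cv2.imwrite(o,cv2.resize(im,None,fx=f,fy=f,interpolation=cv2.INTER_CUBIC))
crop("top",215,110,170,125,4.5,"pics/t1.png")
crop("scene",150,170,200,145,4,"pics/s1.png")
# tray by mask
im=d["top"]["img"].astype(int)
sub=np.zeros(im.shape[:2],np.uint8)
print(im[217,434],im[300,420],im[217,380],im[230,300])
E
```

```text
[169 173 167] [174 105  48] [107 106 107] [108 107 108]
```

View pics/t1.png

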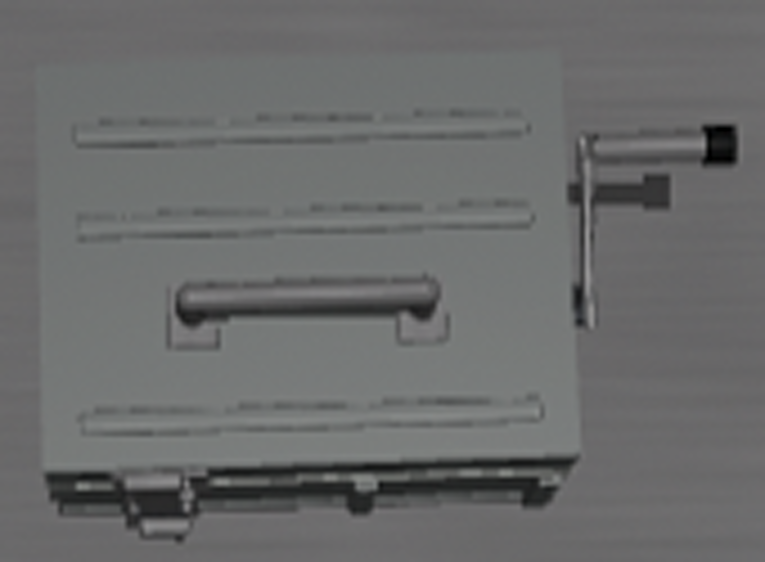

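View pics/s1.png

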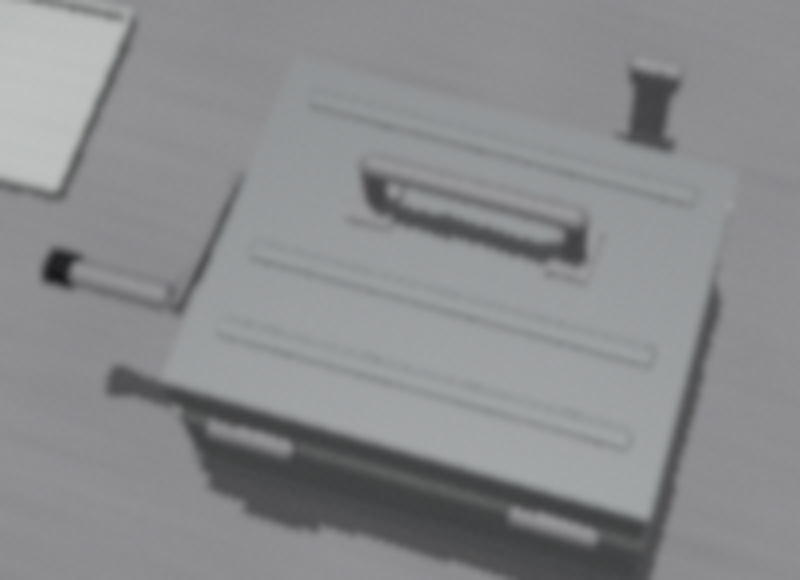

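```bash
python3 - <<'E'
from h import *
d=pickle.load(open("c0.pkl","rb"))
T=lambda x,y:(d["top"],215+x/4.5,110+y/4.5)
S=lambda x,y:(d["scene"],150+x/4,170+y/4)
for n,a,b in [("FL(hinge,left)",(36,65),(648,522)),("hinge right",(558,48),(165,378)),("front right",(580,458),(295,58)),("front left",(44,472),(738,172)),("handleL",(190,295),(580,215)),("handleR",(430,285),(370,166)),("latch",(163,524),(655,68)),("knob grip end",(722,143),(60,267))]:
    print(n,*[x.round(4) if hasattr(x,'round') else x for x in tri([T(*a),S(*b)])], onz(*T(*a),.155).round(4),onz(*S(*b),.155).round(4))
im=d["top"]["img"]
def quad(c,pts,z): 
    P=np.array([onz(c,*p,z) for p in pts]);return P
# tray mask
m=((im.min(2)>140)).astype(np.uint8); mm=np.zeros_like(m); mm[180:255,390:475]=m[180:255,390:475]
n,l,s,ce=cv2.connectedComponentsWithStats(mm); i=1+s[1:,4].argmax()
pts=np.argwhere(l==i)[:,::-1].astype(np.float32); r=cv2.minAreaRect(pts);b=cv2.boxPoints(r);P=quad(d["top"],b,.004);print(r);print(P.round(4),P.mean(0),np.linalg.norm(P[1]-P[0]),np.linalg.norm(P[2]-P[1]))
im2=d["top"]["img"][175:260,385:485,::-1];cv2.imwrite("pics/tr.png",cv2.resize(im2,None,fx=6,fy=6))
E
```

```text
FL(hinge,left) [0.6529 0.1921 0.1503] [np.float64(0.0013565658662204488), np.float64(0.0013565658662203545)] [0.6516 0.1903 0.155 ] [0.6541 0.1935 0.155 ]
hinge right [ 0.659  -0.0862  0.1563] [np.float64(0.0018780823538401253), np.float64(0.0018780823538401229)] [ 0.6601 -0.0881  0.155 ] [ 0.6582 -0.0847  0.155 ]
front right [ 0.4387 -0.094   0.15  ] [np.float64(0.0007353662127539114), np.float64(0.00073536621275393)] [ 0.4381 -0.0941  0.155 ] [ 0.4413 -0.0917  0.155 ]
front left [0.4327 0.1858 0.1525] [np.float64(0.0015398802292390034), np.float64(0.0015398802292389433)] [0.4325 0.184  0.155 ] [0.4337 0.1873 0.155 ]
handleL [0.5142 0.1089 0.2043] [np.float64(0.00218976412631027), np.float64(0.0021897641263102564)] [0.5259 0.1085 0.155 ] [0.49   0.1061 0.155 ]
handleR [ 0.5195 -0.0127  0.2007] [np.float64(0.001850304119167427), np.float64(0.0018503041191675112)] [ 0.5307 -0.0175  0.155 ] [ 0.4976 -0.0221  0.155 ]
latch [0.4002 0.1224 0.1888] [np.float64(0.0014964327325253798), np.float64(0.0014964327325253622)] [0.405  0.1225 0.155 ] [0.3795 0.121  0.155 ]
knob grip end [ 0.6104 -0.1753  0.1426] [np.float64(0.0012886187264380617), np.float64(0.0012886187264381217)] [ 0.6072 -0.1742  0.155 ] [ 0.6143 -0.1689  0.155 ]
((434.9917907714844, 216.4098358154297), (57.67127227783203, 69.44091796875), 84.80557250976562)
[[ 0.5173 -0.2577  0.004 ]
 [ 0.5333 -0.4426  0.004 ]
 [ 0.3802 -0.4467  0.004 ]
 [ 0.3651 -0.2649  0.004 ]] [ 0.44898735 -0.35297688  0.004     ] 0.18566744858883327 0.15309501056456126
```

View pics/tr.png

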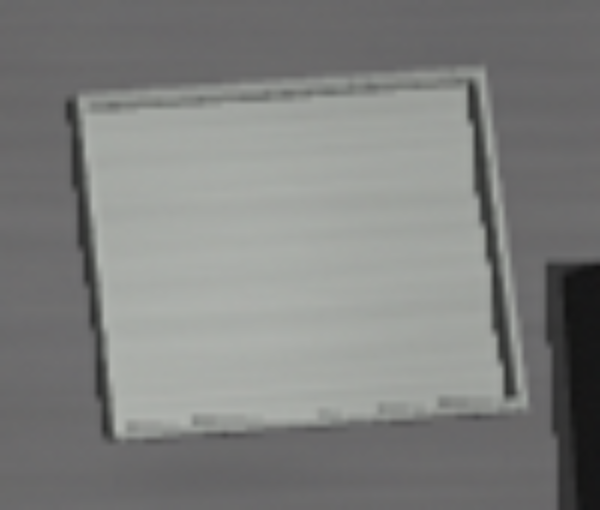

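```bash
cat >> h.py <<'E'
C0=np.array([.546,.0493,0]); CY=np.radians(1.4)
CR=R.from_euler('z',CY).as_matrix()
def cw(p): return C0+CR@np.asarray(p,float)
E
python3 - <<'E'
from h import *
d=pickle.load(open("c0.pkl","rb"))
for n,p in dict(tip=(-.126,.08,.223),tipL=(-.126,.095,.223),tipR=(-.126,.065,.223),grip=(-.03,0,.2),piv=(-.126,.08,.13),fl=(-.11,.14,.155)).items():
    w=cw(p);t=proj(d["top"],w);s=proj(d["scene"],w)
    print(n,w.round(4),(t-[215,110])*4.5,(s-[150,170])*4)
E
```

```text
tip [0.4181 0.1262 0.223 ] [149.06462624 479.31076435] [655.28741922  63.99554315]
tipL [0.4177 0.1412 0.223 ] [118.38618993 480.2411958 ] [680.92191659  70.48577716]
tipR [0.4184 0.1112 0.223 ] [179.7263191  478.38084071] [629.75183954  57.53035349]
grip [0.516  0.0486 0.2   ] [305.47825958 293.6693825 ] [471.77019778 190.79374054]
piv [0.4181 0.1262 0.13  ] [158.11350933 505.56751471] [643.07072343 142.15716109]
fl [0.4326 0.1866 0.155 ] [ 39.09062706 471.82544897] [737.20998412 170.04067742]
```

```bash
cat >> h.py <<'E'
def Rt(tilt=0,yaw=91.4):
    # tool pointing down, tool y = case +x; tilt>0: tool z leans to +x (gripper body towards the robot)
    base=R.from_euler('xyz',[180,0,yaw],degrees=True)
    return base*R.from_euler('x',tilt,degrees=True)
def go(p,rot=None):
    from workcell import bot
    s=bot.observe(); R0=R.from_euler('xyz',s["ee_rot"],degrees=True)
    if rot is None: rot=R0
    t=R0.inv().apply(np.asarray(p)-s["tool_pos"]); w=(R0.inv()*rot).as_rotvec(degrees=True)
    print("t",s["time"],"pos",s["tool_pos"].round(4),"rpy",s["ee_rot"].round(1),"F",s["wrist_force"].round(1),"g",round(s["grip_width"],4),"j",s["joints"].round(0))
    print("shift",t.round(4),"turn",w.round(2),"rows",np.linalg.norm(t)/.05,np.linalg.norm(w)/8.59)
E
python3 - <<'E'
from h import *
print(Rt(25).apply([0,0,1]),Rt().as_matrix().round(2))
go(cw([-.08,.078,.28]),Rt())
E
```

```text
[-0.42249211 -0.01032548 -0.90630779] [[-0.02  1.    0.  ]
 [ 1.    0.02  0.  ]
 [ 0.    0.   -1.  ]]
t 0.15 pos [0.188  0.6218 0.2474] rpy [-179.9   -0.   163.2] F [-0.3 -0.1  0.3] g 0.0854 j [ 63.  14.  89.   0.  77. -10.]
shift [-0.408  -0.3953 -0.0321] turn [-8.000e-02  4.000e-02  7.176e+01] rows 11.379701448303408 8.354443542726328
```

```bash
sed -i "s/from_euler('x',tilt/from_euler('x',-tilt/" h.py
```

servo_tool --rows '[{"tx": -0.036,"ty": -0.035,"tz": -0.003,"wz": 7},{"tx": -0.072,"ty": -0.07,"tz": -0.006,"wz": 14},{"tx": -0.108,"ty": -0.105,"tz": -0.012,"wz": 21},{"tx": -0.144,"ty": -0.14,"tz": -0.016,"wz": 28},{"tx": -0.18,"ty": -0.175,"tz": -0.02,"wz": 35}]' --gripper -1 --grip_force 40

```text
validation failed for argument at $.ro...
```

```bash
python3 - <<'E'
from h import *
go(cw([-.08,.078,.28]),Rt())
E
```

```text
t 0.15 pos [0.188  0.6218 0.2474] rpy [-179.9   -0.   163.2] F [-0.3 -0.1  0.3] g 0.0854 j [ 63.  14.  89.   0.  77. -10.]
shift [-0.408  -0.3953 -0.0321] turn [-8.000e-02  4.000e-02  7.176e+01] rows 11.379701448303408 8.354443542726328
```

servo_tool --rows '[{"tx": -0.2,"ty": -0.195,"tz": -0.02,"wx": 0,"wy": 0,"wz": 35},{"tx": -0.2,"ty": -0.195,"tz": -0.02,"wx": 0,"wy": 0,"wz": 35},{"tx": -0.2,"ty": -0.195,"tz": -0.02,"wx": 0,"wy": 0,"wz": 35},{"tx": -0.2,"ty": -0.195,"tz": -0.02,"wx": 0,"wy": 0,"wz": 35},{"tx": -0.2,"ty": -0.195,"tz": -0.02,"wx": 0,"wy": 0,"wz": 35}]' --gripper -1 --grip_force 40

```text
time: 0.65
tool_pos: [0.3088, 0.4018, 0.2654]
ee_rot: [-179.9, 0.0, 128.0]
wrist_force: [0.9, -0.5, -0.3]
grip_width: 0.012
```

```bash
python3 - <<'E'
from h import *
go(cw([-.08,.078,.28]),Rt())
E
```

```text
t 0.65 pos [0.3088 0.4018 0.2654] rpy [-179.9    0.   128. ] F [ 0.9 -0.5 -0.3] g 0.012 j [ 40.  -6. 109.  -0.  78.   2.]
shift [-0.3135 -0.0481 -0.0143] turn [-0.08  0.07 36.65] rows 6.349248441983285 4.2661519950911275
```

servo_tool --rows '[{"tx": -0.3135,"ty": -0.048,"tz": -0.014,"wx": 0,"wy": 0,"wz": 36.6},{"tx": -0.3135,"ty": -0.048,"tz": -0.014,"wx": 0,"wy": 0,"wz": 36.6},{"tx": -0.3135,"ty": -0.048,"tz": -0.014,"wx": 0,"wy": 0,"wz": 36.6},{"tx": -0.3135,"ty": -0.048,"tz": -0.014,"wx": 0,"wy": 0,"wz": 36.6},{"tx": -0.3135,"ty": -0.048,"tz": -0.014,"wx": 0,"wy": 0,"wz": 36.6}]'

```text
time: 1.15
tool_pos: [0.4309, 0.1838, 0.2767]
ee_rot: [-180.0, 0.1, 91.2]
wrist_force: [0.3, 0.2, -0.6]
grip_width: 0.0001
```

servo_tool --rows '[{"tx": -0.064,"ty": 0,"tz": 0,"wx": 0,"wy": 0,"wz": 0},{"tx": -0.064,"ty": 0,"tz": 0,"wx": 0,"wy": 0,"wz": 0},{"tx": -0.064,"ty": 0,"tz": 0,"wx": 0,"wy": 0,"wz": 0}]'

```text
time: 1.45
tool_pos: [0.4324, 0.1179, 0.2766]
ee_rot: [-180.0, 0.1, 91.0]
wrist_force: [-0.5, 0.5, 1.3]
grip_width: -0.0003
```

```bash
python3 - <<'E'
from h import *
from workcell import *
go(cw([-.08,.078,.205]),Rt())
c=read_camera("wrist");cv2.imwrite("pics/w1.png",c["img"][:,:,::-1])
for p in [(-.126,.08,.223),(-.126,.095,.223),(-.126,.065,.223)]:print(proj(c,cw(p)))
c=read_camera("scene");cv2.imwrite("pics/s2.png",c["img"][:,:,::-1])
E
```

```text
t 1.45 pos [0.4324 0.1179 0.2766] rpy [-1.8e+02  1.0e-01  9.1e+01] F [-0.5  0.5  1.3] g -0.0003 j [  1. -16. 116.  -0.  80.  -0.]
shift [0.007  0.0319 0.0716] turn [-0.04  0.09 -0.4 ] rows 1.5738548776598311 0.047502170714180024
[260.91532833 232.31062261]
[260.14494881 209.14365876]
[261.64960939 254.39202827]
```

View pics/w1.png

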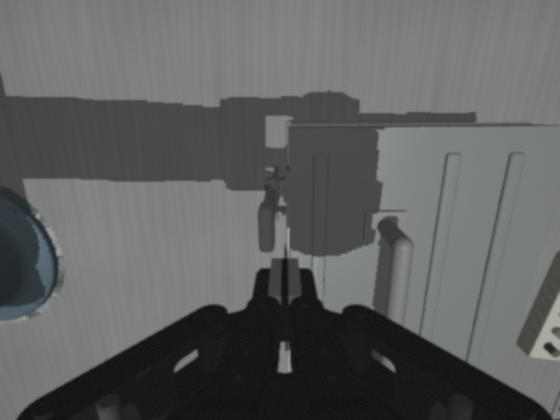

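The wrist view shows the latch lever at (267,228), close to the predicted (261,232). I'll move behind it and then down.

servo_tool --rows '[{"tx": 0.007,"ty": 0.034,"tz": 0,"wx": 0,"wy": 0,"wz": 0},{"tx": 0.007,"ty": 0.034,"tz": 0,"wx": 0,"wy": 0,"wz": 0},{"tx": 0.007,"ty": 0.034,"tz": 0.04,"wx": 0,"wy": 0,"wz": 0},{"tx": 0.007,"ty": 0.034,"tz": 0.072,"wx": 0,"wy": 0,"wz": 0},{"tx": 0.007,"ty": 0.034,"tz": 0.072,"wx": 0,"wy": 0,"wz": 0}]'

```text
time: 2.05
tool_pos: [0.4622, 0.1287, 0.1999]
ee_rot: [-179.4, 0.1, 91.3]
wrist_force: [-0.5, 0.2, -0.2]
grip_width: -0.0002
```

servo_tool --rows '[{"tx": 0,"ty": -0.02,"tz": 0,"wx": 0,"wy": 0,"wz": 0},{"tx": 0,"ty": -0.04,"tz": 0,"wx": 0,"wy": 0,"wz": 0},{"tx": 0,"ty": -0.06,"tz": 0,"wx": 0,"wy": 0,"wz": 0},{"tx": 0,"ty": -0.075,"tz": 0,"wx": 0,"wy": 0,"wz": 0},{"tx": 0,"ty": -0.09,"tz": 0,"wx": 0,"wy": 0,"wz": 0}]'

```text
time: 2.55
tool_pos: [0.3722, 0.1273, 0.203]
ee_rot: [-179.6, 0.0, 91.4]
wrist_force: [-0.8, 0.4, 0.3]
grip_width: -0.0003
```

```bash
python3 - <<'E'
from h import *
from workcell import *
go(cw([-.08,.078,.205]),Rt())
c=read_camera("scene");cv2.imwrite("pics/s3.png",cv2.resize(c["img"][130:300,150:400,::-1],None,fx=3,fy=3))
E
```

```text
t 2.55 pos [0.3722 0.1273 0.203 ] rpy [-179.6    0.    91.4] F [-0.8  0.4  0.3] g -0.0003 j [  2. -21. 127.  -0.  74.   1.]
shift [-0.0043  0.0918 -0.0027] turn [-0.45  0.05  0.02] rows 1.8391379568651638 0.05227078201526637
```

View pics/s3.png

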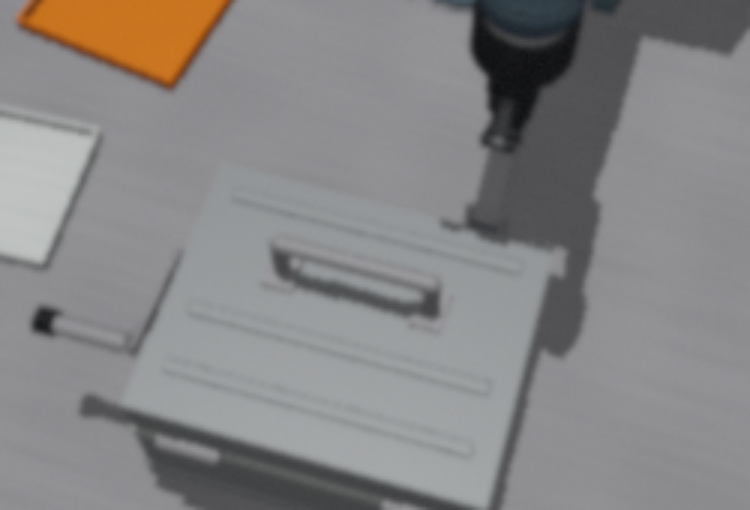

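```bash
python3 - <<'E'
from h import *
go(cw([-.03,0,.285]),Rt())
E
```

```text
t 2.6 pos [0.3705 0.1275 0.2025] rpy [-179.4    0.    91.5] F [-0.1  0.1 -0.7] g -0.0 j [  2. -21. 127.  -0.  74.   1.]
shift [-0.0826  0.1426 -0.0838] turn [-0.55  0.05  0.05] rows 3.6988600727805876 0.06485726565236434
```

servo_tool --rows '[{"tx": 0,"ty": 0,"tz": -0.05,"wx": 0,"wy": 0,"wz": 0},{"tx": 0,"ty": 0,"tz": -0.082,"wx": 0,"wy": 0,"wz": 0},{"tx": 0,"ty": 0,"tz": -0.082,"wx": 0,"wy": 0,"wz": 0}]'

```text
time: 2.9
tool_pos: [0.3742, 0.1283, 0.2919]
ee_rot: [179.8, 0.0, 91.5]
wrist_force: [0.2, 0.2, 0.9]
grip_width: -0.0
```

```bash
python3 - <<'E'
from h import *
from workcell import *
go(cw([-.03,0,.285]),Rt())
c=read_camera("wrist");cv2.imwrite("pics/w2.png",c["img"][:,:,::-1])
E
```

```text
t 2.9 pos [0.3742 0.1283 0.2919] rpy [179.8   0.   91.5] F [0.2 0.2 0.9] g -0.0 j [  2. -26. 121.  -0.  84.   1.]
shift [-0.0834  0.1396  0.0074] turn [0.2  0.03 0.13] rows 3.2554013340870025 0.02809145954462436
```

View pics/w2.png

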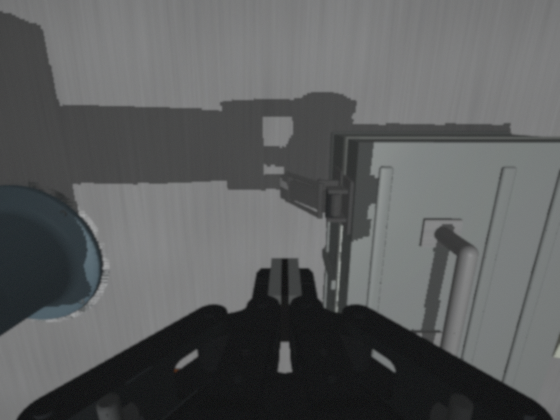

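The lever now hangs out towards the robot, from (330,200) to (285,180), so the latch is open. Next is the lid handle.

servo_tool --rows '[{"tx": -0.083,"ty": 0.14,"tz": 0.002,"wx": 0,"wy": 0,"wz": 0},{"tx": -0.083,"ty": 0.14,"tz": 0.002,"wx": 0,"wy": 0,"wz": 0},{"tx": -0.083,"ty": 0.14,"tz": 0.002,"wx": 0,"wy": 0,"wz": 0},{"tx": -0.083,"ty": 0.14,"tz": 0.002,"wx": 0,"wy": 0,"wz": 0},{"tx": -0.083,"ty": 0.14,"tz": 0.002,"wx": 0,"wy": 0,"wz": 0}]' --gripper 0.2

```text
time: 3.45
tool_pos: [0.516, 0.0482, 0.2856]
ee_rot: [-179.8, 0.0, 91.4]
wrist_force: [-0.3, -0.1, -1.0]
grip_width: 0.051
```

```bash
python3 - <<'E'
from h import *
from workcell import *
go(cw([-.03,0,.198]),Rt())
c=read_camera("wrist");cv2.imwrite("pics/w3.png",c["img"][:,:,::-1])
E
```

```text
t 3.45 pos [0.516  0.0482 0.2856] rpy [-179.8    0.    91.4] F [-0.3 -0.1 -1. ] g 0.051 j [ -7.  -6. 106.  -0.  80.  -9.]
shift [0.0003 0.0004 0.0876] turn [-0.23  0.01  0.04] rows 1.751247852042978 0.027296993616585958
```

View pics/w3.png

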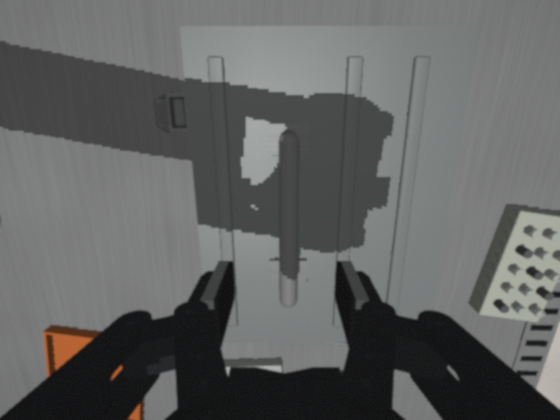

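The handle is at column 289, midway between the fingers at (220–350). Descend and grip.

servo_tool --rows '[{"tx": 0,"ty": 0,"tz": 0.045,"wx": 0,"wy": 0,"wz": 0},{"tx": 0,"ty": 0,"tz": 0.07,"wx": 0,"wy": 0,"wz": 0},{"tx": 0,"ty": 0,"tz": 0.086,"wx": 0,"wy": 0,"wz": 0},{"tx": 0,"ty": 0,"tz": 0.088,"wx": 0,"wy": 0,"wz": 0}]'

```text
time: 3.9
tool_pos: [0.5117, 0.0504, 0.1952]
ee_rot: [-179.5, -0.1, 91.6]
wrist_force: [0.9, -0.5, 0.2]
grip_width: 0.0509
```

servo_tool --rows '[{"tx": 0,"ty": 0,"tz": 0,"wx": 0,"wy": 0,"wz": 0},{"tx": 0,"ty": 0,"tz": 0,"wx": 0,"wy": 0,"wz": 0},{"tx": 0,"ty": 0,"tz": 0,"wx": 0,"wy": 0,"wz": 0},{"tx": 0,"ty": 0,"tz": 0,"wx": 0,"wy": 0,"wz": 0}]' --gripper -1 --grip_force 25

```text
time: 4.3
tool_pos: [0.5181, 0.0509, 0.1977]
ee_rot: [179.3, -0.1, 91.5]
wrist_force: [27.5, 4.1, -16.5]
grip_width: 0.0131
```

```bash
python3 - <<'E'
from h import *
go(cw([-.03,0,.198]),Rt())
from workcell import bot
p0=bot.observe()["tool_pos"]
# arc: tool displacement + tilt (tool follows lid by fraction f)
f=.55
for th in np.arange(0,1.13,.08).tolist()+[1.12]:
    c,s=np.cos(th),np.sin(th)
    rod=lambda v:np.array([v[0]*c+v[2]*s,0,-v[0]*s+v[2]*c])
    h=np.array([-.14,0,.09]); d=rod(h)-h
    print(round(th,2),d.round(4))
E
```

```text
t 4.3 pos [0.5181 0.0509 0.1977] rpy [ 1.793e+02 -1.000e-01  9.150e+01] F [ 27.5   4.1 -16.5] g 0.0131 j [ -7.  -1. 111.   0.  69.  -9.]
shift [-0.0023 -0.0022 -0.0003] turn [ 0.7  -0.11  0.14] rows 0.06354293034283715 0.08456796287075556
0.0 [0. 0. 0.]
0.08 [0.0076 0.     0.0109]
0.16 [0.0161 0.     0.0212]
0.24 [0.0254 0.     0.0307]
0.32 [0.0354 0.     0.0395]
0.4 [0.0461 0.     0.0474]
0.48 [0.0574 0.     0.0545]
0.56 [0.0692 0.     0.0606]
0.64 [0.0815 0.     0.0658]
0.72 [0.0941 0.     0.07  ]
0.8 [0.107  0.     0.0731]
0.88 [0.1202 0.     0.0752]
0.96 [0.1334 0.     0.0763]
1.04 [0.1467 0.     0.0763]
1.12 [0.16   0.     0.0752]
1.12 [0.16   0.     0.0752]
```

servo_tool --rows '[{"tx": 0,"ty": 0.0076,"tz": -0.011,"wx": 2.3,"wy": 0,"wz": 0},{"tx": 0,"ty": 0.016,"tz": -0.021,"wx": 4.6,"wy": 0,"wz": 0},{"tx": 0,"ty": 0.025,"tz": -0.031,"wx": 6.9,"wy": 0,"wz": 0},{"tx": 0,"ty": 0.035,"tz": -0.0395,"wx": 9.2,"wy": 0,"wz": 0},{"tx": 0,"ty": 0.046,"tz": -0.0475,"wx": 11.5,"wy": 0,"wz": 0}]'

```text
time: 4.8
tool_pos: [0.5624, 0.0521, 0.2451]
ee_rot: [-168.9, -0.1, 91.6]
wrist_force: [-1.7, -1.3, -8.8]
grip_width: 0.0127
```

```bash
cat >> h.py <<'E'
def arc(ths,f=.5,H=np.array([.5181+.14,.0509,.1977-.088])):
    from workcell import bot
    s=bot.observe();R0=R.from_euler('xyz',s["ee_rot"],degrees=True)
    v=CR.T@(s["tool_pos"]-H); print("F",s["wrist_force"].round(1),"r",np.hypot(v[0],v[2]),"lid ang",np.arctan2(v[2],-v[0])-np.arctan2(.09,.14),"rpy",s["ee_rot"].round(1),"g",s["grip_width"])
    for th in ths:
        a=th+np.arctan2(.09,.14); p=H+CR@np.array([-.1664*np.cos(a),0,.1664*np.sin(a)])
        print(round(th,2),R0.inv().apply(p-s["tool_pos"]).round(4),(R0.inv()*Rt(-np.degrees(th)*f)).as_rotvec(degrees=True).round(2))
E
python3 - <<'E'
from h import *
arc([.48,.56,.64,.72,.8])
E
```

```text
F [-1.7 -1.3 -8.8] r 0.1657974118419977 lid ang 0.38454560732286047 rpy [-1.689e+02 -1.000e-01  9.160e+01] g 0.012665930908356928
0.48 [-0.0036  0.0111 -0.0114] [ 2.64 -0.05  0.17]
0.56 [-0.0036  0.0215 -0.0197] [ 4.93 -0.05  0.17]
0.64 [-0.0036  0.0325 -0.0271] [ 7.22 -0.05  0.17]
0.72 [-0.0037  0.0441 -0.0336] [ 9.52 -0.04  0.17]
0.8 [-0.0037  0.0562 -0.0392] [11.81 -0.04  0.17]
```

servo_tool --rows '[{"tx": 0,"ty": 0.011,"tz": -0.0115,"wx": 2.6,"wy": 0,"wz": 0},{"tx": 0,"ty": 0.0215,"tz": -0.0195,"wx": 4.9,"wy": 0,"wz": 0},{"tx": 0,"ty": 0.0325,"tz": -0.027,"wx": 7.2,"wy": 0,"wz": 0},{"tx": 0,"ty": 0.044,"tz": -0.0335,"wx": 9.5,"wy": 0,"wz": 0},{"tx": 0,"ty": 0.056,"tz": -0.039,"wx": 11.8,"wy": 0,"wz": 0}]'

```text
time: 5.3
tool_pos: [0.6242, 0.0537, 0.2731]
ee_rot: [-156.8, -0.0, 91.6]
wrist_force: [-4.4, -1.4, -3.7]
grip_width: 0.0129
```

```bash

python3 - <<'E'
from h import *
arc([.88,.96,1.04,1.1,1.12])
E
```

```text
F [-4.4 -1.4 -3.7] r 0.166883109116564 lid ang 0.7955683268454333 rpy [-156.8   -0.    91.6] g 0.012911622231708868
0.88 [-0.0037  0.0121 -0.0071] [2.03 0.03 0.16]
0.96 [-0.0037  0.0239 -0.0133] [4.33 0.03 0.16]
1.04 [-0.0037  0.0361 -0.0186] [6.62 0.04 0.16]
1.1 [-0.0038  0.0456 -0.0218] [8.34 0.04 0.16]
1.12 [-0.0038  0.0488 -0.0228] [8.91 0.04 0.16]
```

servo_tool --rows '[{"tx": 0,"ty": 0.012,"tz": -0.007,"wx": 2,"wy": 0,"wz": 0},{"tx": 0,"ty": 0.024,"tz": -0.0133,"wx": 4.3,"wy": 0,"wz": 0},{"tx": 0,"ty": 0.036,"tz": -0.0185,"wx": 6.6,"wy": 0,"wz": 0},{"tx": 0,"ty": 0.0455,"tz": -0.022,"wx": 8.3,"wy": 0,"wz": 0},{"tx": 0,"ty": 0.049,"tz": -0.023,"wx": 8.9,"wy": 0,"wz": 0}]'

```text
time: 5.8
tool_pos: [0.6792, 0.0551, 0.2761]
ee_rot: [-148.0, -0.0, 91.6]
wrist_force: [-1.6, -0.7, 1.4]
grip_width: 0.0129
```

servo_tool --rows '[{"tx": 0,"ty": 0,"tz": 0,"wx": 0,"wy": 0,"wz": 0},{"tx": 0,"ty": 0,"tz": 0,"wx": 0,"wy": 0,"wz": 0},{"tx": 0,"ty": 0,"tz": 0,"wx": 0,"wy": 0,"wz": 0}]'

```text
time: 6.1
tool_pos: [0.6788, 0.0551, 0.2762]
ee_rot: [-148.0, 0.0, 91.6]
wrist_force: [1.1, -1.2, -1.9]
grip_width: 0.0131
```

```bash

python3 - <<'E'
from h import *
from workcell import *
arc([1.12,1.14])
for n in("top","scene"):
    c=read_camera(n);cv2.imwrite(f"pics/{n}4.png",c["img"][:,:,::-1])
    print(proj(c,cw([.019,-.216,.170])))
E
```

```text
F [ 1.1 -1.2 -1.9] r 0.1678195164281469 lid ang 1.1235779823428986 rpy [-148.     0.    91.6] g 0.01306829306255419
1.12 [-0.0037  0.      0.0015] [0.08 0.09 0.13]
1.14 [-0.0037  0.0031  0.0002] [0.65 0.09 0.13]
[373.76135301 155.15933837]
[172.72271234 217.88151553]
```

View pics/top4.png

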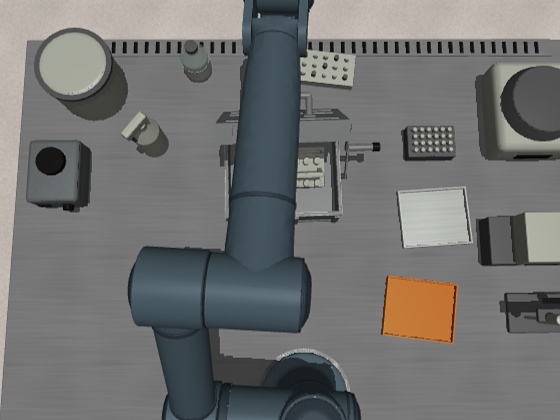

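View pics/scene4.png

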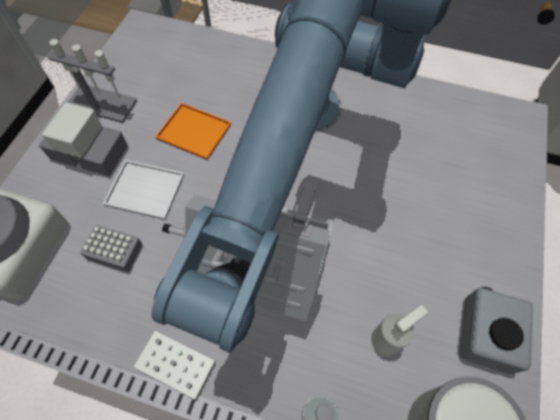

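The knob shows at (373,147), against (374,155) predicted for locked, so the stay may not have snapped in yet. I'll raise the lid a touch.

servo_tool --rows '[{"tx": 0,"ty": 0.003,"tz": -0.001,"wx": 0.5,"wy": 0,"wz": 0},{"tx": 0,"ty": 0.005,"tz": -0.002,"wx": 1,"wy": 0,"wz": 0},{"tx": 0,"ty": 0.005,"tz": -0.002,"wx": 1,"wy": 0,"wz": 0}]'

```text
time: 6.5
tool_pos: [0.6836, 0.0553, 0.2756]
ee_rot: [-146.8, 0.0, 91.6]
wrist_force: [-5.9, -1.9, 0.5]
grip_width: 0.013
```

```bash

python3 - <<'E'
from h import *
from workcell import *
arc([1.12,1.14])
c=read_camera("top");cv2.imwrite(f"pics/t5.png",cv2.resize(c["img"][80:230,210:390,::-1],None,fx=4,fy=4))
E
```

```text
F [-5.9 -1.9  0.5] r 0.16788514547069558 lid ang 1.1522561888842788 rpy [-146.8    0.    91.6] g 0.01301787903678272
1.12 [-0.0037 -0.0042  0.0037] [-1.16  0.09  0.12]
1.14 [-0.0037 -0.0012  0.0022] [-0.58  0.09  0.12]
```

View pics/t5.png

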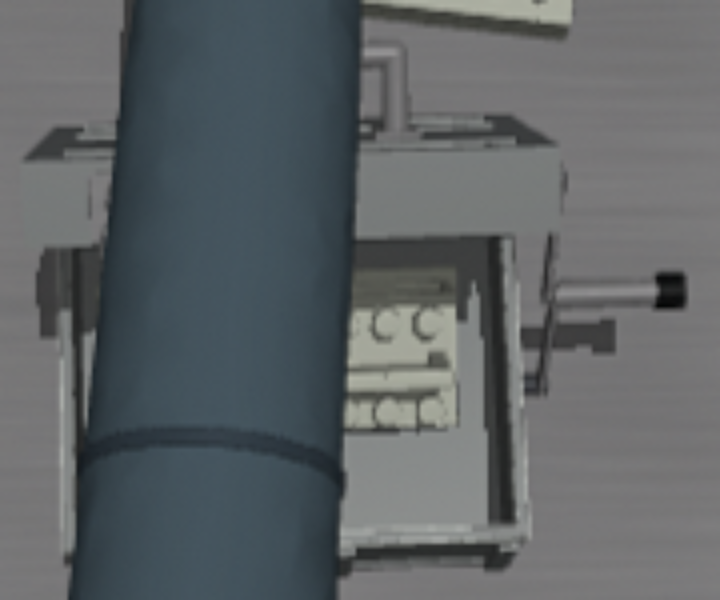

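The knob's grip now begins at (373.8,153), so the stay is locked. I'll release and back off along the tool.

servo_tool --rows '[{"tx": 0,"ty": -0.001,"tz": 0,"wx": 0,"wy": 0,"wz": 0},{"tx": 0,"ty": -0.001,"tz": 0,"wx": 0,"wy": 0,"wz": 0},{"tx": 0,"ty": -0.001,"tz": 0,"wx": 0,"wy": 0,"wz": 0}]' --gripper -0.2

```text
time: 6.85
tool_pos: [0.683, 0.0554, 0.2766]
ee_rot: [-146.9, -0.0, 91.6]
wrist_force: [0.1, 0.6, -0.2]
grip_width: 0.034
```

servo_tool --rows '[{"tx": 0,"ty": 0,"tz": -0.03,"wx": 0,"wy": 0,"wz": 0},{"tx": 0,"ty": 0,"tz": -0.07,"wx": 0,"wy": 0,"wz": 0},{"tx": 0,"ty": 0,"tz": -0.11,"wx": 0,"wy": 0,"wz": 0},{"tx": 0,"ty": 0,"tz": -0.13,"wx": 0,"wy": 0,"wz": 0}]'

```text
time: 7.25
tool_pos: [0.7552, 0.0574, 0.3894]
ee_rot: [-147.2, 0.0, 91.6]
wrist_force: [0.4, -0.4, -0.0]
grip_width: 0.0344
```

```bash

python3 - <<'E'
from h import *
from workcell import *
go(cw([-.05,-.05,.4]),Rt(0))
c=read_camera("top");cv2.imwrite(f"pics/t6.png",cv2.resize(c["img"][80:230,210:390,::-1],None,fx=4,fy=4))
E
```

```text
t 7.25 pos [0.7552 0.0574 0.3894] rpy [-147.2    0.    91.6] F [ 0.4 -0.4 -0. ] g 0.0344 j [ -3.  47.  34.  -4. 132.  -7.]
shift [-0.0523 -0.2239  0.1317] turn [-32.81   0.06   0.16] rows 5.298825513011376 3.8200601956813434
```

View pics/t6.png

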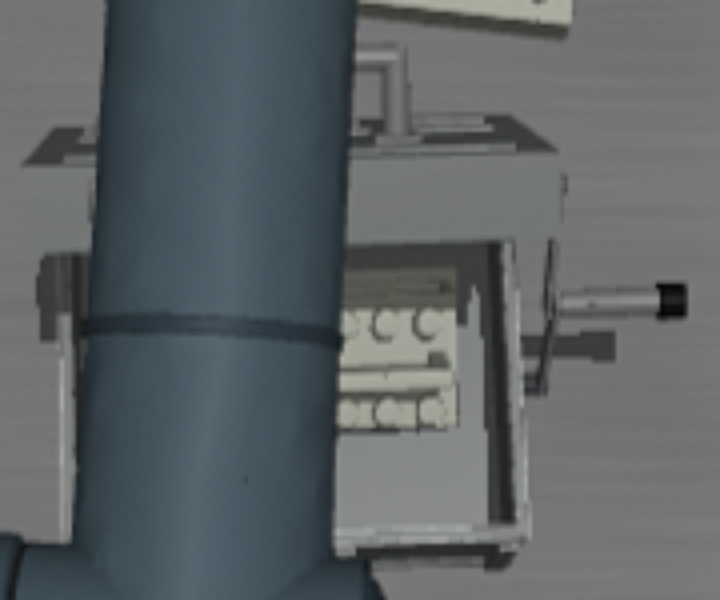

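```bash

python3 - <<'E'
from h import *
go(cw([-.10,-.07,.44]),Rt(0))
E
```

```text
t 7.3 pos [0.756  0.0572 0.3907] rpy [-147.4    0.    91.6] F [0.7 0.4 2.5] g 0.0341 j [ -3.  47.  33.  -4. 132.  -7.]
shift [-0.072  -0.2879  0.1259] turn [-32.64   0.07   0.15] rows 6.447129276881838 3.7997127063548666
```

servo_tool --rows '[{"tx": -0.072,"ty": -0.288,"tz": 0.126,"wx": -32.6,"wy": 0,"wz": 0},{"tx": -0.072,"ty": -0.288,"tz": 0.126,"wx": -32.6,"wy": 0,"wz": 0},{"tx": -0.072,"ty": -0.288,"tz": 0.126,"wx": -32.6,"wy": 0,"wz": 0},{"tx": -0.072,"ty": -0.288,"tz": 0.126,"wx": -32.6,"wy": 0,"wz": 0},{"tx": -0.072,"ty": -0.288,"tz": 0.126,"wx": -32.6,"wy": 0,"wz": 0}]'

```text
time: 7.8
tool_pos: [0.5535, 0.0043, 0.4229]
ee_rot: [179.7, 0.1, 91.6]
wrist_force: [0.8, 0.1, 2.3]
grip_width: 0.0344
```

```bash

python3 - <<'E'
from h import *
from workcell import *
go(cw([-.10,-.07,.44]),Rt(0))
c=read_camera("wrist");cv2.imwrite(f"pics/w7.png",c["img"][:,:,::-1])
d={"wrist7":c,"top7":read_camera("top"),"scene7":read_camera("scene")}
pickle.dump(d,open("c7.pkl","wb"))
cv2.imwrite("pics/t7.png",d["top7"]["img"][:,:,::-1])
E
```

```text
t 7.8 pos [0.5535 0.0043 0.4229] rpy [1.797e+02 1.000e-01 9.160e+01] F [0.8 0.1 2.3] g 0.0344 j [-11.  -4.  91.   0.  93. -13.]
shift [-0.0245 -0.1064 -0.0176] turn [0.28 0.06 0.19] rows 2.2111812664427797 0.04004241559929086
```

View pics/w7.png

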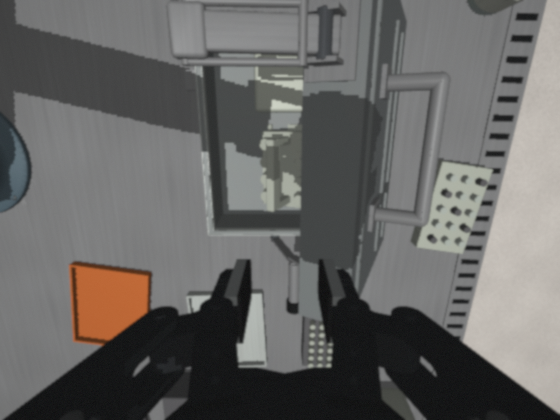

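View pics/t7.png

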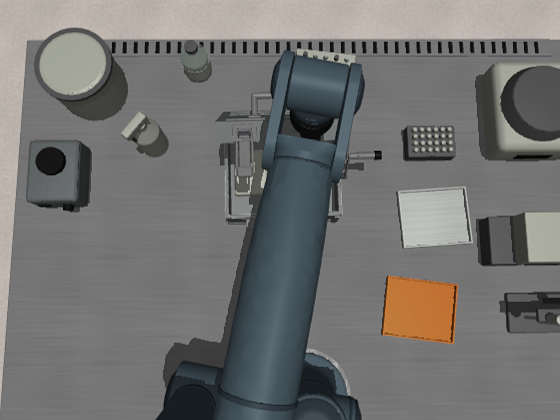

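```bash

python3 - <<'E'
from h import *
d=pickle.load(open("c7.pkl","rb"))
print(ray(d["wrist7"],284,214))
go(cw([-.14,-.15,.38]),Rt(25))
E
```

```text
(array([0.55111718, 0.08140063, 0.54749357]), array([ 0.01203156, -0.30296793, -0.9529263 ]))
t 7.95 pos [0.551  0.0047 0.4242] rpy [1.798e+02 1.000e-01 9.150e+01] F [ 1.  -0.3  0.4] g 0.034 j [-11.  -5.  91.  -0.  93. -13.]
shift [-0.105  -0.1442  0.0439] turn [-24.84   0.04   0.12] rows 3.6738044288321334 2.891282347067049
```

servo_tool --rows '[{"tx": -0.105,"ty": -0.144,"tz": 0.044,"wx": -24.8,"wy": 0,"wz": 0},{"tx": -0.105,"ty": -0.144,"tz": 0.044,"wx": -24.8,"wy": 0,"wz": 0},{"tx": -0.105,"ty": -0.144,"tz": 0.044,"wx": -24.8,"wy": 0,"wz": 0},{"tx": -0.105,"ty": -0.144,"tz": 0.044,"wx": -24.8,"wy": 0,"wz": 0},{"tx": -0.105,"ty": -0.144,"tz": 0.044,"wx": -24.8,"wy": 0,"wz": 0}]' --gripper 0.2

```text
time: 8.45
tool_pos: [0.4075, -0.1069, 0.3775]
ee_rot: [155.2, 0.0, 91.0]
wrist_force: [1.0, 0.3, 0.2]
grip_width: 0.0514
```

```bash

python3 - <<'E'
from h import *
from workcell import *
go(cw([-.14,-.15,.38]),Rt(25))
d={"wrist":read_camera("wrist"),"top":read_camera("top"),"scene":read_camera("scene")}
pickle.dump(d,open("c8.pkl","wb"))
cv2.imwrite("pics/w8.png",d["wrist"]["img"][:,:,::-1])
cv2.imwrite("pics/t8.png",cv2.resize(d["top"]["img"][80:230,210:390,::-1],None,fx=4,fy=4))
E
```

```text
t 8.45 pos [ 0.4075 -0.1069  0.3775] rpy [155.2   0.   91. ] F [1.  0.3 0.2] g 0.0514 j [-40. -39. 123.  16.  77. -42.]
shift [ 0.0028  0.0031 -0.0013] turn [-0.15  0.17 -0.32] rows 0.0870673374307697 0.04556675515555844
```

View pics/w8.png

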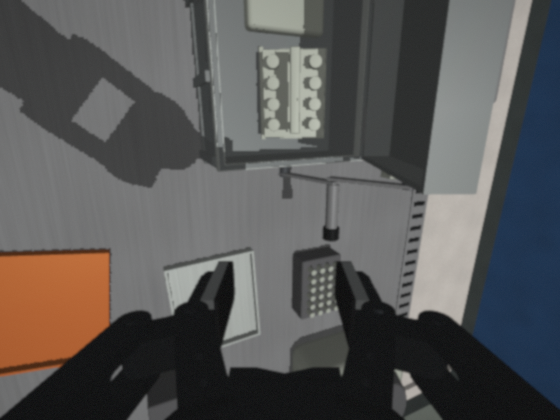

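View pics/t8.png

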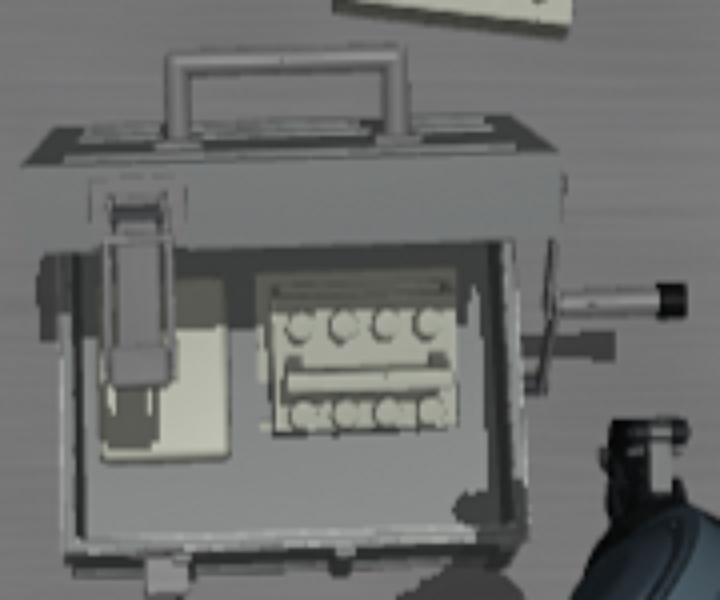

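The grey piece over the left half is just the opened latch lever hanging from the raised lid. The rack handle shows in both views; I'll zoom in to triangulate it.

```bash

python3 - <<'E'
from h import *
d=pickle.load(open("c8.pkl","rb"))
a=cv2.resize(d["wrist"]["img"][35:150,240:345,::-1],None,fx=5,fy=5,interpolation=cv2.INTER_CUBIC)
b=cv2.resize(d["top"]["img"][140:195,270:330,::-1],None,fx=8,fy=8,interpolation=cv2.INTER_CUBIC)
cv2.imwrite("pics/w8z.png",a);cv2.imwrite("pics/t8z.png",b)
E
```

```text
(no output)
```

View pics/w8z.png

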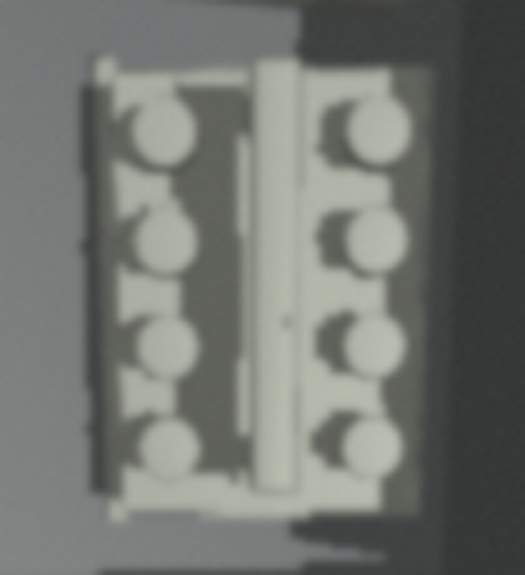

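View pics/t8z.png

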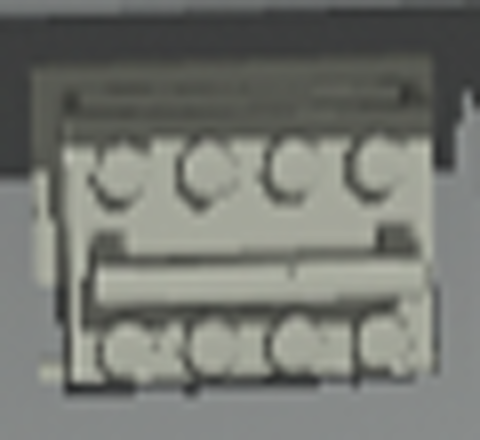

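```bash

python3 - <<'E'
from h import *
d=pickle.load(open("c8.pkl","rb"))
W=lambda x,y:(d["wrist"],240+x/5,35+y/5)
T=lambda x,y:(d["top"],270+x/8,140+y/8)
L,e=tri([W(277,60),T(95,282)]);Rr,e2=tri([W(277,492),T(428,272)])
print(L,e,Rr,e2,np.linalg.norm(L-Rr))
m=(L+Rr)/2; print("mid",m,"case",CR.T@(m-C0),"yaw",np.degrees(np.arctan2(-(L-Rr)[0],(L-Rr)[1])))
a=np.radians(25); zr=CR@np.array([-np.sin(a),0,np.cos(a)])
g=m-zr*.011; print("grip",g,CR.T@(g-C0)); o=m-zr*.108;print("rack origin case",CR.T@(o-C0))
E
```

```text
[0.53179053 0.04961772 0.13311248] [np.float64(0.0005935022460414059), np.float64(0.0005935022460412908)] [ 0.53254211 -0.04874356  0.13856836] [np.float64(0.000909212661010224), np.float64(0.0009092126610102775)] 0.09851533590500842
mid [5.32166317e-01 4.37080758e-04 1.35840419e-01] case [-0.01502338 -0.04851035  0.13584042] yaw 0.43778994042585734
grip [0.53681373 0.00055066 0.12587103] [-0.01037458 -0.04851035  0.12587103]
rack origin case [ 0.03061939 -0.04851035  0.03795918]
```

```bash

python3 - <<'E'
from h import *
a=np.radians(25); zr=CR@np.array([-np.sin(a),0,np.cos(a)])
g=np.array([.5368,.0005,.1259])
print(g+.12*zr); go(g+.12*zr,Rt(25,91.0))
E
```

```text
[ 0.48610095 -0.00073906  0.23465693]
t 8.6 pos [ 0.4107 -0.1045  0.3804] rpy [1.55e+02 1.00e-01 9.15e+01] F [0.8 0.6 0.5] g 0.051 j [-39. -39. 123.  16.  77. -41.]
shift [0.1019 0.0093 0.165 ] turn [-0.02 -0.16  0.46] rows 3.8833615305563045 0.05684878382516698
```

servo_tool --rows '[{"tx": 0.102,"ty": 0.009,"tz": 0.165,"wx": 0,"wy": 0,"wz": 0.4},{"tx": 0.102,"ty": 0.009,"tz": 0.165,"wx": 0,"wy": 0,"wz": 0.4},{"tx": 0.102,"ty": 0.009,"tz": 0.165,"wx": 0,"wy": 0,"wz": 0.4},{"tx": 0.102,"ty": 0.009,"tz": 0.165,"wx": 0,"wy": 0,"wz": 0.4},{"tx": 0.102,"ty": 0.009,"tz": 0.165,"wx": 0,"wy": 0,"wz": 0.4}]'

```text
time: 9.1
tool_pos: [0.4849, 0.0045, 0.2281]
ee_rot: [155.7, -0.4, 91.6]
wrist_force: [0.5, 0.1, -0.6]
grip_width: 0.0513
```

```bash

python3 - <<'E'
from h import *
from workcell import *
g=np.array([.5368,.0005,.1259])
go(g,Rt(25,91.0))
c=read_camera("wrist");cv2.imwrite("pics/w9.png",c["img"][:,:,::-1])
E
```

```text
t 9.1 pos [0.4849 0.0045 0.2281] rpy [155.7  -0.4  91.6] F [ 0.5  0.1 -0.6] g 0.0513 j [-17. -22. 128.  10.  52. -23.]
shift [-0.0061  0.0052  0.1145] turn [-0.71 -0.6   0.39] rows 2.2950466391907827 0.11678837510203337
```

View pics/w9.png

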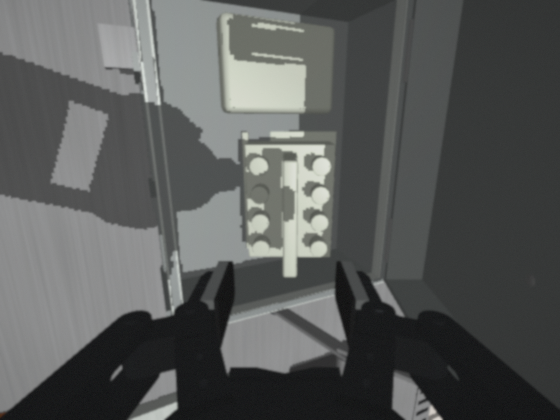

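The bar is at column 290 and the finger gap is centred at about 285. I'll go down in two steps.

servo_tool --rows '[{"tx": -0.006,"ty": 0.005,"tz": 0.03,"wx": -0.7,"wy": -0.6,"wz": 0.4},{"tx": -0.006,"ty": 0.005,"tz": 0.055,"wx": -0.7,"wy": -0.6,"wz": 0.4},{"tx": -0.006,"ty": 0.005,"tz": 0.075,"wx": -0.7,"wy": -0.6,"wz": 0.4},{"tx": -0.006,"ty": 0.005,"tz": 0.085,"wx": -0.7,"wy": -0.6,"wz": 0.4},{"tx": -0.006,"ty": 0.005,"tz": 0.085,"wx": -0.7,"wy": -0.6,"wz": 0.4}]'

```text
time: 9.65
tool_pos: [0.5266, -0.002, 0.1564]
ee_rot: [154.7, 0.1, 90.9]
wrist_force: [0.4, -0.4, -0.2]
grip_width: 0.0515
```

```bash

python3 - <<'E'
from h import *
from workcell import *
g=np.array([.5368,.0005,.1259])
go(g,Rt(25,91.0))
c=read_camera("wrist");cv2.imwrite("pics/w10.png",c["img"][:,:,::-1])
E
```

```text
t 9.65 pos [ 0.5266 -0.002   0.1564] rpy [1.547e+02 1.000e-01 9.090e+01] F [ 0.4 -0.4 -0.2] g 0.0515 j [-16.  -9. 126.  11.  39. -24.]
shift [ 0.0024 -0.0038  0.032 ] turn [ 0.27  0.14 -0.02] rows 0.6456097356696144 0.035159620053429694
```

View pics/w10.png

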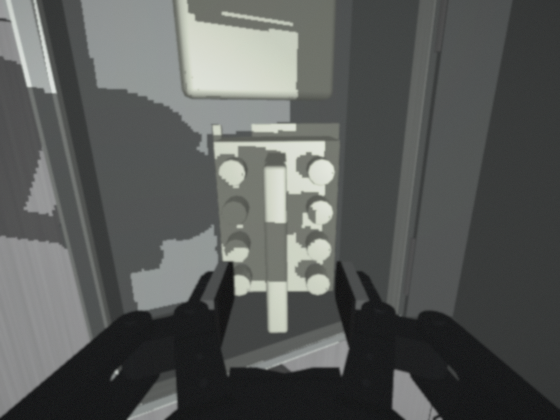

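servo_tool --rows '[{"tx": 0.002,"ty": -0.004,"tz": 0.012,"wx": 0,"wy": 0,"wz": 0},{"tx": 0.002,"ty": -0.004,"tz": 0.024,"wx": 0,"wy": 0,"wz": 0},{"tx": 0.002,"ty": -0.004,"tz": 0.03,"wx": 0,"wy": 0,"wz": 0},{"tx": 0.002,"ty": -0.004,"tz": 0.031,"wx": 0,"wy": 0,"wz": 0},{"tx": 0.002,"ty": -0.004,"tz": 0.031,"wx": 0,"wy": 0,"wz": 0}]'

```text
time: 10.2
tool_pos: [0.5366, -0.0001, 0.1279]
ee_rot: [154.6, 0.1, 90.9]
wrist_force: [-0.7, -0.0, 0.3]
grip_width: 0.0512
```

servo_tool --rows '[{"tx": 0,"ty": 0,"tz": 0,"wx": 0,"wy": 0,"wz": 0},{"tx": 0,"ty": 0,"tz": 0,"wx": 0,"wy": 0,"wz": 0},{"tx": 0,"ty": 0,"tz": 0,"wx": 0,"wy": 0,"wz": 0},{"tx": 0,"ty": 0,"tz": 0,"wx": 0,"wy": 0,"wz": 0},{"tx": 0,"ty": 0,"tz": 0,"wx": 0,"wy": 0,"wz": 0}]' --gripper -1 --grip_force 40

```text
time: 10.7
tool_pos: [0.536, 0.0, 0.1276]
ee_rot: [154.7, 0.1, 90.9]
wrist_force: [-4.8, -1.1, 1.5]
grip_width: 0.0109
```

```bash

python3 - <<'E'
from h import *
from workcell import *
g=np.array([.5368,.0005,.1259])
go(g,Rt(25,91.0))
c=read_camera("wrist");cv2.imwrite("pics/w11.png",c["img"][:,:,::-1])
E
```

```text
t 10.7 pos [0.536  0.     0.1276] rpy [1.547e+02 1.000e-01 9.090e+01] F [-4.8 -1.1  1.5] g 0.0109 j [-15.  -5. 126.  12.  35. -24.]
shift [0.0005 0.     0.0019] turn [ 0.3   0.15 -0.01] rows 0.03815735041600663 0.03881726397609164
```

View pics/w11.png

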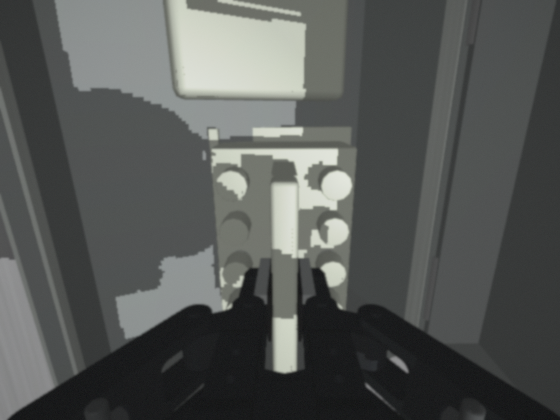

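Grip confirmed at 10.9 mm. Lift along the rack's axis.

servo_tool --rows '[{"tx": 0,"ty": 0,"tz": -0.01,"wx": 0,"wy": 0,"wz": 0},{"tx": 0,"ty": 0,"tz": -0.03,"wx": 0,"wy": 0,"wz": 0},{"tx": 0,"ty": 0,"tz": -0.055,"wx": 0,"wy": 0,"wz": 0},{"tx": 0,"ty": 0,"tz": -0.08,"wx": 0,"wy": 0,"wz": 0},{"tx": 0,"ty": 0,"tz": -0.105,"wx": 0,"wy": 0,"wz": 0}]'

```text
time: 11.25
tool_pos: [0.49, -0.0002, 0.223]
ee_rot: [154.8, 0.1, 90.9]
wrist_force: [0.4, 0.3, -2.6]
grip_width: 0.011
```

servo_tool --rows '[{"tx": 0,"ty": 0,"tz": -0.025,"wx": 0,"wy": 0,"wz": 0},{"tx": 0,"ty": 0,"tz": -0.05,"wx": 0,"wy": 0,"wz": 0},{"tx": 0,"ty": 0,"tz": -0.075,"wx": 0,"wy": 0,"wz": 0},{"tx": 0,"ty": 0,"tz": -0.1,"wx": 0,"wy": 0,"wz": 0},{"tx": 0,"ty": 0,"tz": -0.1,"wx": 0,"wy": 0,"wz": 0}]'

```text
time: 11.75
tool_pos: [0.4478, -0.0011, 0.3174]
ee_rot: [154.4, 0.3, 90.9]
wrist_force: [-0.4, -0.3, -3.2]
grip_width: 0.0108
```

```bash

python3 - <<'E'
from h import *
from workcell import *
d=pickle.load(open("c0.pkl","rb"))
# tray outer corners from zoom, rim z=.016
T=lambda x,y:onz(d["top"],385+x/6,175+y/6,.016)
P=[T(78,96),T(486,68),T(526,408),T(112,438)]
print(np.round(P,4),np.mean(P,0))
e=lambda a,b:(np.linalg.norm(a-b))
print(e(P[0],P[1]),e(P[1],P[2]),e(P[2],P[3]),e(P[3],P[0]))
print("yaw from y axis",np.degrees([np.arctan2(-(a-b)[0],(a-b)[1]) for a,b in((P[0],P[1]),(P[3],P[2]))]),"x axis",np.degrees([np.arctan2((a-b)[1],(a-b)[0]) for a,b in((P[0],P[3]),(P[1],P[2]))]))
go([.449,-.353,.25],Rt(0,91))
c=read_camera("scene");cv2.imwrite("pics/s12.png",c["img"][:,:,::-1])
E
```

```text
[[ 0.5145 -0.2554  0.016 ]
 [ 0.526  -0.4355  0.016 ]
 [ 0.3764 -0.4434  0.016 ]
 [ 0.3647 -0.2637  0.016 ]] [ 0.44540145 -0.34950148  0.016     ]
0.18042102839181254 0.14980981951091887 0.18007612523554034 0.1499562129609629
yaw from y axis [3.66277353 3.71040109] x axis [3.18261366 3.05020407]
t 11.75 pos [ 0.4478 -0.0011  0.3174] rpy [154.4   0.3  90.9] F [-0.4 -0.3 -3.2] g 0.0108 j [-19. -35. 127.   9.  64. -23.]
shift [-0.3516 -0.0338  0.0603] turn [25.63  0.28 -0.03] rows 7.166568039779527 2.98406388405077
```

View pics/s12.png

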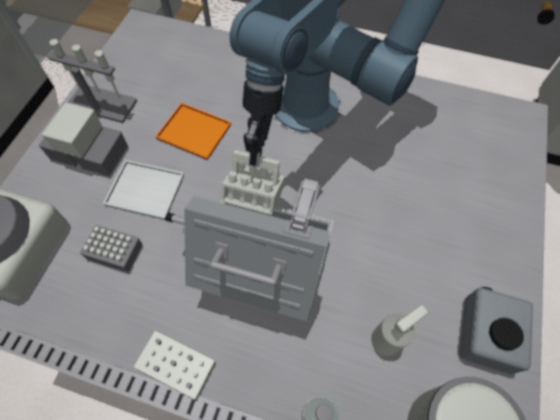

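The rack is held clear of the case, and the tray measures 180 x 150 with its centre at (0.4454, -0.3495) and a yaw of about 3.4°. Carry the rack over.

```bash

python3 - <<'E'
from h import *
go([.4454,-.3495,.25],Rt(0,93.2))
E
```

```text
t 11.8 pos [ 0.4475 -0.0009  0.315 ] rpy [154.6   0.2  90.9] F [-1.   0.2 -3.8] g 0.0111 j [-19. -35. 127.   9.  64. -23.]
shift [-0.3483 -0.0353  0.0564] turn [25.42  0.7  -2.2 ] rows 7.092568746628127 2.970970584972424
```

servo_tool --rows '[{"tx": -0.03,"ty": -0.003,"tz": 0.005,"wx": 6,"wy": 0,"wz": 0},{"tx": -0.07,"ty": -0.007,"tz": 0.012,"wx": 12,"wy": 0,"wz": -0.6},{"tx": -0.11,"ty": -0.011,"tz": 0.018,"wx": 18,"wy": 0,"wz": -1},{"tx": -0.15,"ty": -0.015,"tz": 0.025,"wx": 23,"wy": 0.3,"wz": -1.5},{"tx": -0.19,"ty": -0.019,"tz": 0.03,"wx": 25.4,"wy": 0.7,"wz": -2.2}]'

```text
time: 12.3
tool_pos: [0.4463, -0.1923, 0.2776]
ee_rot: [-179.8, -0.2, 93.3]
wrist_force: [0.5, 0.9, -3.9]
grip_width: 0.011
```

```bash

python3 - <<'E'
from h import *
go([.4454,-.3495,.25],Rt(0,93.2))
E
```

```text
t 12.3 pos [ 0.4463 -0.1923  0.2776] rpy [-179.8   -0.2   93.3] F [ 0.5  0.9 -3.9] g 0.011 j [-37. -10. 111.  -0.  79. -40.]
shift [-0.157  -0.0097  0.0272] turn [-0.23 -0.16  0.05] rows 3.1916296247930442 0.03344012868049536
```

servo_tool --rows '[{"tx": -0.04,"ty": -0.002,"tz": 0.007,"wx": 0,"wy": 0,"wz": 0},{"tx": -0.08,"ty": -0.005,"tz": 0.014,"wx": 0,"wy": 0,"wz": 0},{"tx": -0.12,"ty": -0.0075,"tz": 0.02,"wx": 0,"wy": 0,"wz": 0},{"tx": -0.15,"ty": -0.0095,"tz": 0.027,"wx": 0,"wy": 0,"wz": 0},{"tx": -0.157,"ty": -0.0095,"tz": 0.027,"wx": 0,"wy": 0,"wz": 0}]'

```text
time: 12.8
tool_pos: [0.4445, -0.3515, 0.2464]
ee_rot: [-179.6, -0.4, 93.1]
wrist_force: [0.3, 0.6, -4.1]
grip_width: 0.0109
```

```bash

python3 - <<'E'
from h import *
from workcell import *
go([.4454,-.3495,.105],Rt(0,93.2))
for n in("top","scene"):
    c=read_camera(n);cv2.imwrite(f"pics/{n}13.png",c["img"][:,:,::-1])
E
```

```text
t 12.8 pos [ 0.4445 -0.3515  0.2464] rpy [-179.6   -0.4   93.1] F [ 0.3  0.6 -4.1] g 0.0109 j [-50.   3. 101.  -0.  76. -53.]
shift [0.001  0.002  0.1414] turn [-0.4  -0.35 -0.12] rows 2.8274016755442326 0.06371063940583344
```

View pics/scene13.png

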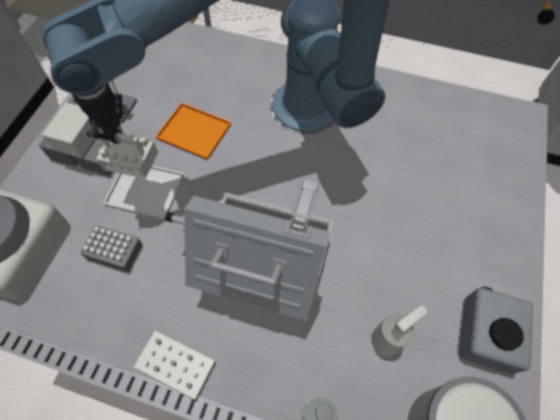

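servo_tool --rows '[{"tx": 0.001,"ty": 0.002,"tz": 0.04,"wx": -0.4,"wy": -0.3,"wz": 0},{"tx": 0.001,"ty": 0.002,"tz": 0.08,"wx": -0.4,"wy": -0.3,"wz": 0},{"tx": 0.001,"ty": 0.002,"tz": 0.11,"wx": -0.4,"wy": -0.3,"wz": 0},{"tx": 0.001,"ty": 0.002,"tz": 0.122,"wx": -0.4,"wy": -0.3,"wz": 0},{"tx": 0.001,"ty": 0.002,"tz": 0.125,"wx": -0.4,"wy": -0.3,"wz": 0}]'

```text
time: 13.4
tool_pos: [0.446, -0.3463, 0.1213]
ee_rot: [-180.0, -0.2, 93.2]
wrist_force: [0.2, -0.1, -3.5]
grip_width: 0.0111
```

servo_tool --rows '[{"tx": 0,"ty": 0,"tz": 0,"wx": 0,"wy": 0,"wz": 0},{"tx": 0,"ty": 0,"tz": 0.006,"wx": 0,"wy": 0,"wz": 0},{"tx": 0,"ty": 0,"tz": 0.01,"wx": 0,"wy": 0,"wz": 0},{"tx": 0,"ty": 0,"tz": 0.012,"wx": 0,"wy": 0,"wz": 0}]'

```text
time: 13.8
tool_pos: [0.4462, -0.3463, 0.1097]
ee_rot: [-180.0, -0.2, 93.2]
wrist_force: [-3.6, 7.3, 10.6]
grip_width: 0.011
```

```bash

python3 - <<'E'
from h import *
from workcell import *
go([.4454,-.3495,.103],Rt(0,93.2))
c=read_camera("scene");cv2.imwrite(f"pics/s14.png",cv2.resize(c["img"][80:260,60:240,::-1],None,fx=3,fy=3))
E
```

```text
t 13.8 pos [ 0.4462 -0.3463  0.1097] rpy [-180.    -0.2   93.2] F [-3.6  7.3 10.6] g 0.011 j [-49.  12. 107.   0.  61. -53.]
shift [-0.0032 -0.0009  0.0067] turn [-0.01 -0.17  0.03] rows 0.1492535932307134 0.020209970571795386
```

View pics/s14.png

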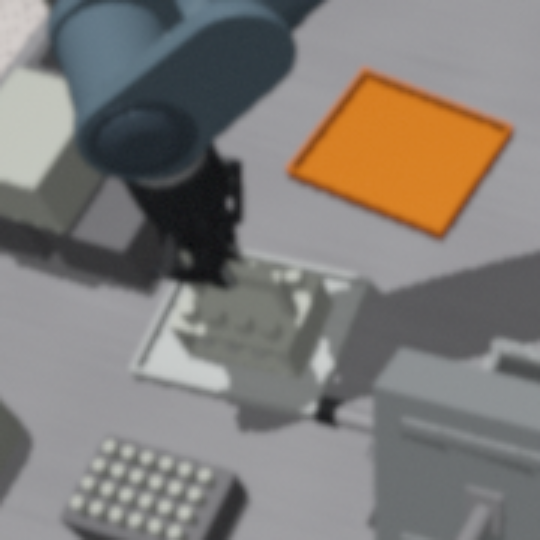

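Contact at z 0.110 with about 14 N, centred in the tray. Release.

servo_tool --rows '[{"tx": 0,"ty": 0,"tz": 0,"wx": 0,"wy": 0,"wz": 0},{"tx": 0,"ty": 0,"tz": 0,"wx": 0,"wy": 0,"wz": 0},{"tx": 0,"ty": 0,"tz": 0,"wx": 0,"wy": 0,"wz": 0},{"tx": 0,"ty": 0,"tz": 0,"wx": 0,"wy": 0,"wz": 0},{"tx": 0,"ty": 0,"tz": 0,"wx": 0,"wy": 0,"wz": 0}]' --gripper -0.1

```text
time: 14.35
tool_pos: [0.4463, -0.3465, 0.11]
ee_rot: [180.0, -0.1, 93.2]
wrist_force: [-0.6, -0.2, 0.2]
grip_width: 0.0384
```

servo_tool --rows '[{"tx": 0,"ty": 0,"tz": -0.03,"wx": 0,"wy": 0,"wz": 0},{"tx": 0,"ty": 0,"tz": -0.07,"wx": 0,"wy": 0,"wz": 0},{"tx": 0,"ty": 0,"tz": -0.115,"wx": 0,"wy": 0,"wz": 0},{"tx": 0,"ty": 0,"tz": -0.155,"wx": 0,"wy": 0,"wz": 0},{"tx": 0,"ty": 0,"tz": -0.18,"wx": 0,"wy": 0,"wz": 0}]'

```text
time: 14.85
tool_pos: [0.447, -0.3477, 0.2942]
ee_rot: [179.8, 0.1, 93.2]
wrist_force: [-0.8, -0.1, -0.3]
grip_width: 0.0384
```

```bash

python3 - <<'E'
from h import *
from workcell import *
go(cw([-.05,-.224,.26]),Rt(0,91.4))
d={n:read_camera(n) for n in("wrist","top","scene")}
pickle.dump(d,open("c15.pkl","wb"))
cv2.imwrite("pics/w15.png",d["wrist"]["img"][:,:,::-1])
cv2.imwrite("pics/s15.png",cv2.resize(d["scene"]["img"][130:300,80:350,::-1],None,fx=2.8,fy=2.8))
E
```

```text
t 14.85 pos [ 0.447  -0.3477  0.2942] rpy [1.798e+02 1.000e-01 9.320e+01] F [-0.8 -0.1 -0.3] g 0.0384 j [-49.   1.  99.   0.  80. -53.]
shift [0.1686 0.0639 0.0341] turn [0.19 0.09 1.83] rows 3.6695356409245408 0.21440993055396623
```

View pics/w15.png

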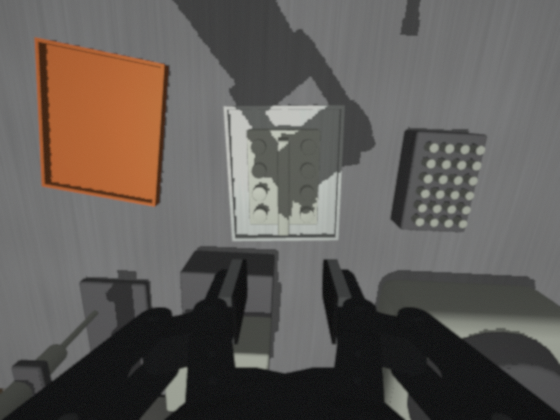

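View pics/s15.png

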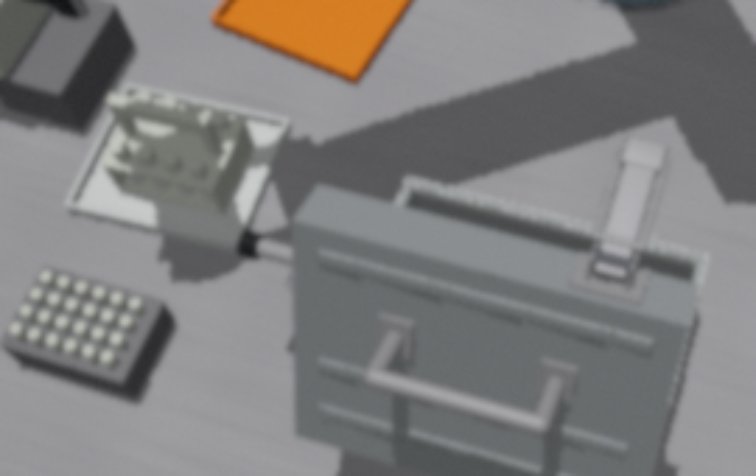

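The rack stands upright in the tray at wrist (285,180), clear of the walls. The lid is still up and the knob is at scene-crop (250,243). I'll move in front of the knob with the gripper shut.

servo_tool --rows '[{"tx": 0.168,"ty": 0.06,"tz": 0.034,"wx": 0,"wy": 0,"wz": 1.8},{"tx": 0.168,"ty": 0.06,"tz": 0.034,"wx": 0,"wy": 0,"wz": 1.8},{"tx": 0.168,"ty": 0.06,"tz": 0.034,"wx": 0,"wy": 0,"wz": 1.8},{"tx": 0.168,"ty": 0.06,"tz": 0.034,"wx": 0,"wy": 0,"wz": 1.8},{"tx": 0.168,"ty": 0.06,"tz": 0.034,"wx": 0,"wy": 0,"wz": 1.8}]' --gripper -1

```text
time: 15.5
tool_pos: [0.4967, -0.1725, 0.2546]
ee_rot: [-179.9, -0.2, 91.7]
wrist_force: [-0.6, -1.1, 0.8]
grip_width: -0.0001
```

```bash

python3 - <<'E'
from h import *
from workcell import *
go(cw([-.045,-.224,.168]),Rt(0,91.4))
c=read_camera("wrist");cv2.imwrite("pics/w16.png",c["img"][:,:,::-1]); print(proj(c,cw([.019,-.216,.170])),proj(c,cw([.019,-.232,.170])))
E
```

```text
t 15.5 pos [ 0.4967 -0.1725  0.2546] rpy [-179.9   -0.2   91.7] F [-0.6 -1.1  0.8] g -0.0001 j [-32.  -3. 107.   0.  76. -33.]
shift [-0.0037  0.0099  0.0865] turn [-0.12 -0.18  0.3 ] rows 1.743745878718772 0.04291332009817876
[386.49910292 222.94532932] [384.23352336 243.50835084]
```

View pics/w16.png

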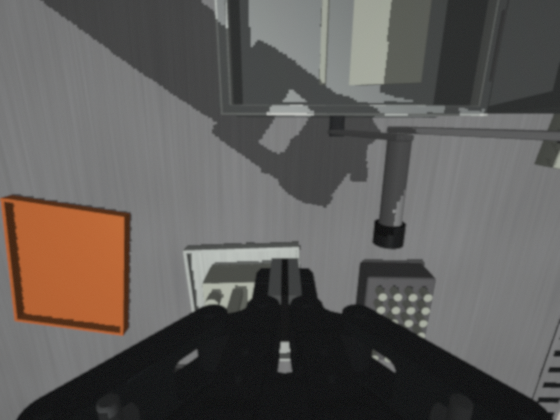

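The knob grip spans (390,222)–(390,246), within 5 px of the prediction. Lower the tool in front of it.

servo_tool --rows '[{"tx": -0.003,"ty": 0.004,"tz": 0.03,"wx": 0,"wy": 0,"wz": 0},{"tx": -0.003,"ty": 0.004,"tz": 0.06,"wx": 0,"wy": 0,"wz": 0},{"tx": -0.003,"ty": 0.004,"tz": 0.082,"wx": 0,"wy": 0,"wz": 0},{"tx": -0.003,"ty": 0.004,"tz": 0.087,"wx": 0,"wy": 0,"wz": 0},{"tx": -0.003,"ty": 0.004,"tz": 0.087,"wx": 0,"wy": 0,"wz": 0}]'

```text
time: 16.05
tool_pos: [0.4999, -0.1778, 0.1672]
ee_rot: [-179.8, -0.2, 91.5]
wrist_force: [0.5, 0.0, 0.3]
grip_width: 0.0
```

```bash

python3 - <<'E'
from h import *
from workcell import *
go(cw([.0,-.224,.168]),Rt(0,91.4))
c=read_camera("wrist");cv2.imwrite("pics/w17.png",c["img"][:,:,::-1])
E
```

```text
t 16.05 pos [ 0.4999 -0.1778  0.1672] rpy [-179.8   -0.2   91.5] F [0.5 0.  0.3] g 0.0 j [-32.   3. 110.   0.  67. -33.]
shift [ 0.0017  0.0517 -0.0009] turn [-0.2  -0.16  0.13] rows 1.034295684529581 0.0334510230571996
```

View pics/w17.png

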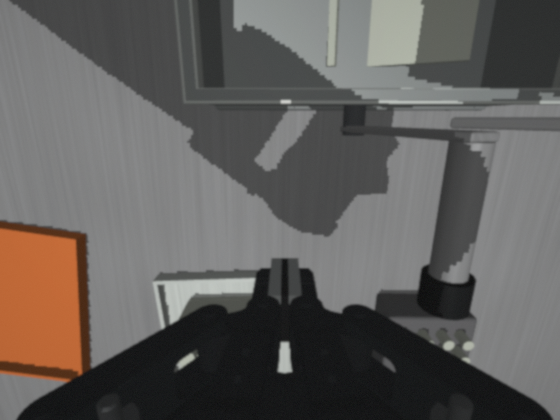

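servo_tool --rows '[{"tx": 0.001,"ty": 0.03,"tz": 0,"wx": 0,"wy": 0,"wz": 0},{"tx": 0.001,"ty": 0.045,"tz": 0,"wx": 0,"wy": 0,"wz": 0},{"tx": 0.001,"ty": 0.058,"tz": 0.001,"wx": 0,"wy": 0,"wz": 0},{"tx": 0.001,"ty": 0.072,"tz": 0.003,"wx": 0,"wy": 0,"wz": 0},{"tx": 0.001,"ty": 0.085,"tz": 0.006,"wx": 0,"wy": 0,"wz": 0}]'

```text
time: 16.6
tool_pos: [0.5842, -0.1751, 0.1628]
ee_rot: [-179.6, -0.1, 91.6]
wrist_force: [-15.5, -0.6, -2.9]
grip_width: 0.0003
```

```bash

python3 - <<'E'
from h import *
from workcell import *
go(cw([.05,-.224,.16]),Rt(0,91.4))
c=read_camera("wrist");cv2.imwrite("pics/w18.png",c["img"][:,:,::-1])
E
```

```text
t 16.6 pos [ 0.5842 -0.1751  0.1628] rpy [-1.796e+02 -1.000e-01  9.160e+01] F [-15.5  -0.6  -2.9] g 0.0003 j [-27.  14.  99.  -0.  68. -29.]
shift [0.0012 0.0173 0.0027] turn [-0.42 -0.09  0.17] rows 0.35121190044558565 0.05399708467774551
```

View pics/w18.png

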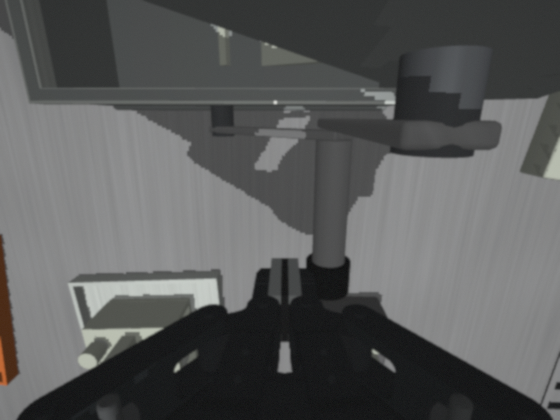

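servo_tool --rows '[{"tx": 0,"ty": 0.006,"tz": 0.002,"wx": 0,"wy": 0,"wz": 0},{"tx": 0,"ty": 0.013,"tz": 0.004,"wx": 0,"wy": 0,"wz": 0}]'

```text
time: 16.85
tool_pos: [0.5955, -0.175, 0.1578]
ee_rot: [-179.1, -0.2, 91.6]
wrist_force: [-20.3, -0.8, 1.8]
grip_width: -0.0004
```

```bash

python3 - <<'E'
from h import *
from workcell import *
go(cw([.05,-.224,.16]),Rt(0,91.4))
c=read_camera("wrist");cv2.imwrite("pics/w19.png",c["img"][:,:,::-1])
E
```

```text
t 16.85 pos [ 0.5955 -0.175   0.1578] rpy [-179.1   -0.2   91.6] F [-20.3  -0.8   1.8] g -0.0004 j [-27.  16.  97.  -0.  68. -28.]
shift [ 0.0014  0.0059 -0.0023] turn [-0.9  -0.15  0.2 ] rows 0.13045563818767142 0.1090673565022378
```

View pics/w19.png

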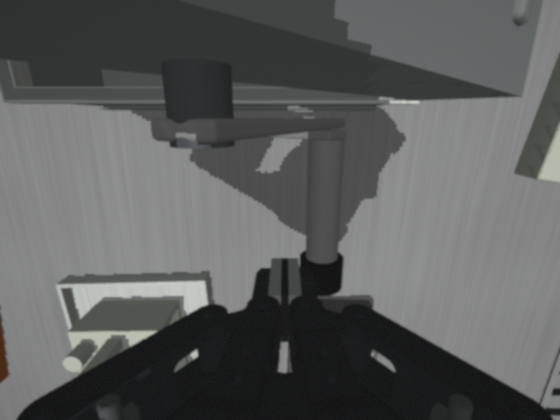

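The lid is coming down and folding on its own. Back the tool away forwards.

servo_tool --rows '[{"tx": 0,"ty": -0.03,"tz": 0,"wx": 0,"wy": 0,"wz": 0},{"tx": 0,"ty": -0.08,"tz": 0,"wx": 0,"wy": 0,"wz": 0},{"tx": -0.01,"ty": -0.12,"tz": 0,"wx": 0,"wy": 0,"wz": 0},{"tx": -0.02,"ty": -0.14,"tz": -0.03,"wx": 0,"wy": 0,"wz": 0},{"tx": -0.03,"ty": -0.14,"tz": -0.06,"wx": 0,"wy": 0,"wz": 0}]'

```text
time: 17.4
tool_pos: [0.456, -0.2092, 0.2202]
ee_rot: [-179.2, -0.2, 91.5]
wrist_force: [0.2, -0.2, 0.4]
grip_width: -0.0001
```

servo_tool --rows '[{"tx": 0,"ty": 0,"tz": -0.04,"wx": 0,"wy": 0,"wz": 0},{"tx": 0,"ty": 0,"tz": -0.08,"wx": 0,"wy": 0,"wz": 0},{"tx": 0,"ty": 0,"tz": -0.08,"wx": 0,"wy": 0,"wz": 0},{"tx": 0,"ty": 0,"tz": -0.08,"wx": 0,"wy": 0,"wz": 0},{"tx": 0,"ty": 0,"tz": -0.08,"wx": 0,"wy": 0,"wz": 0}]'

```text
time: 17.9
tool_pos: [0.457, -0.2093, 0.2997]
ee_rot: [-179.2, -0.2, 91.5]
wrist_force: [-0.3, 0.4, -0.7]
grip_width: 0.0003
```

servo_tool --rows '[{"tx": 0,"ty": 0,"tz": 0,"wx": 0,"wy": 0,"wz": 0},{"tx": 0,"ty": 0,"tz": 0,"wx": 0,"wy": 0,"wz": 0},{"tx": 0,"ty": 0,"tz": 0,"wx": 0,"wy": 0,"wz": 0},{"tx": 0,"ty": 0,"tz": 0,"wx": 0,"wy": 0,"wz": 0},{"tx": 0,"ty": 0,"tz": 0,"wx": 0,"wy": 0,"wz": 0}]'

```text
time: 18.4
tool_pos: [0.457, -0.2092, 0.2995]
ee_rot: [-179.1, -0.2, 91.5]
wrist_force: [0.3, 0.0, -0.1]
grip_width: 0.0001
```

```bash

python3 - <<'E'
from h import *
from workcell import *
print(bot.observe()["time"],bot.observe()["wrist_force"])
d={n:read_camera(n) for n in("wrist","top","scene")}
pickle.dump(d,open("c20.pkl","wb"))
for n in d: cv2.imwrite(f"pics/{n}20.png",d[n]["img"][:,:,::-1])
E
```

```text
18.4 [ 0.2739029   0.01601644 -0.08466059]
```

View pics/top20.png

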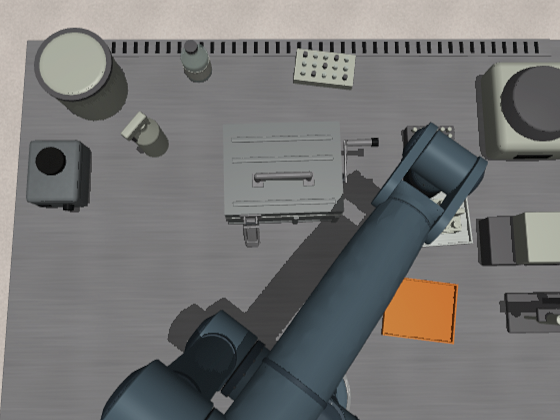

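View pics/scene20.png

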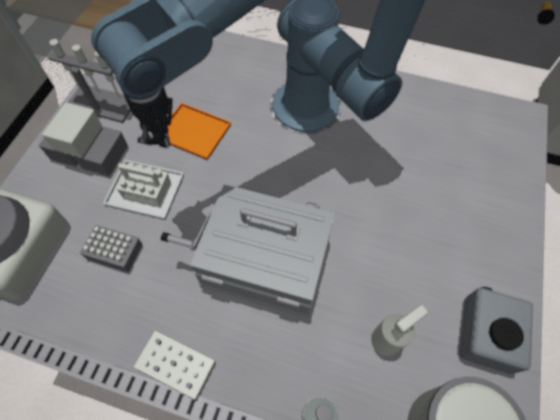

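The lid is down, the latch lever hangs open at top (250,235), and the rack stands in the tray at scene (143,185). I'll check against the first picture by difference.

```bash

python3 - <<'E'
from h import *
a=pickle.load(open("c0.pkl","rb"));b=pickle.load(open("c20.pkl","rb"))
def sh(n,x0,y0,x1,y1):
    A=a[n]["img"][y0:y1,x0:x1].mean(2).astype(np.float32);B=b[n]["img"][y0:y1,x0:x1].mean(2).astype(np.float32)
    return cv2.phaseCorrelate(A,B,cv2.createHanningWindow(A.shape[::-1],cv2.CV_32F)), np.abs(A-B).mean()
print("lid handle top",sh("top",240,130,330,205)); print("lid scene",sh("scene",210,190,330,290)); print("lid front scene",sh("scene",215,180,280,215))
print("tipbox scene",sh("scene",75,220,145,275)); print("spray",sh("scene",365,295,435,365)); print("spray top",sh("top",115,105,175,160)); print("knob top",sh("top",340,130,385,160))
E
```

```text
lid handle top (((-0.03533682486080636, 0.4886430472708341), 0.9982026049296061), np.float32(6.973302))
lid scene (((-0.03493412928719408, -0.06946886527429541), 0.873224385579427), np.float32(3.4781334))
lid front scene (((0.2928480547203094, -0.3042822987570446), 0.3452166065941622), np.float32(20.233847))
tipbox scene (((0.028454138650822358, 0.05881869137346385), 0.9109796482103842), np.float32(7.5473595))
spray (((0.010511373451180361, -0.014172158215444597), 0.884761334201436), np.float32(8.002789))
spray top (((0.020850113153482397, -0.04566057985223537), 0.9687815568182203), np.float32(15.703435))
knob top (((0.4750830384192213, -0.049208844309097444), 0.9911785695287917), np.float32(5.627894))
```

```bash

python3 - <<'E'
from h import *
a=pickle.load(open("c0.pkl","rb"));b=pickle.load(open("c20.pkl","rb"))
f=lambda c:cv2.resize(c["top"]["img"][115:250,215:385,::-1],None,fx=2.3,fy=2.3,interpolation=cv2.INTER_CUBIC)
g=lambda c:cv2.resize(c["scene"]["img"][180:310,155:340,::-1],None,fx=2.1,fy=2.1,interpolation=cv2.INTER_CUBIC)
o=np.zeros((600,790,3),np.uint8)
for i,c in enumerate((a,b)):
    x=f(c);o[:x.shape[0],i*395:i*395+x.shape[1]]=x; x=g(c);o[315:315+x.shape[0],i*395:i*395+x.shape[1]]=x
cv2.imwrite("pics/cmp.png",o)
E
```

```text
(no output)
```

View pics/cmp.png

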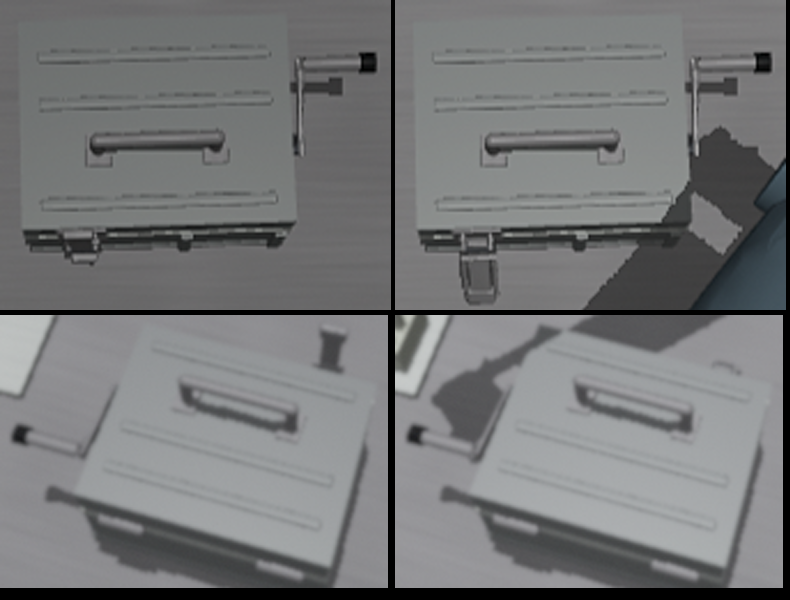

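Start (left) and now (right) show the lid, knob and handle in the same places; only the latch lever differs, and it is open. I'm handing in.

```bash
python3 -c "
from workcell import order
print(order.job_done())"
```

```text
the job is handed in; nothing more can be done
None
```

The job is done and handed in at about 18.6 s of robot time. I pulled the latch open and raised the lid until the stay locked. I then lifted the tilted rack off its cradle, stood it in the aluminium tray, and pushed the knee back so the lid fell shut.

**Last checks**
- **Lid and latch:** in both views the lid lies where it did at the start, and the latch lever hangs open. A shift of about 0.5 px (roughly 1 mm) showed in the top view only. It was in the wrong direction for a raised lid, so I took it as image noise.
- **Rack:** it stands upright inside the tray, clear of the walls. It touched down at a tool height of 110 mm, about 5–8 mm above what I expected. I put that down to grip height, and it settled flat when I let go.
- **Tip box and spray bottle:** both are unmoved, to within 0.1 px.
- **Cold brick:** I never touched it, but with the lid shut I could not check it at the end.
- **Forces:** the highest wrist force I read was about 32 N, while gripping the lid handle. The knob push reached about 20 N, more than the 2 to 4 N you gave. The tool was clear of everything at hand-in.

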